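Make up two fixing kits for the racking

ROBOT

A 6-joint arm with a two-finger parallel gripper is mounted at the origin on the work surface. World frame = base frame: x ahead of the robot, y to its left, z up, the work surface at z = 0. Lengths are in mm, angles in rad, forces in N, time in s.
With the tool pointing down it reaches from about 350 to 775 mm from the base axis. Payload 7.3 kg.
Tool frame: the origin (TCP) lies between the finger pads; the fingertips stand tcp_to_tips ahead of it and the grasp point (between the pads) lies 5 mm behind it (tcp_to_tips is the distance from the TCP to the fingertips, in mm); z points along the fingers, x is the direction in which the jaws open and shut, and the axes are right-handed (so a half turn about z gives the same grasp; the last joint's range is limited). The gripper opens to 92 mm and grips with 3 to 60 N. Pads are 19 mm wide; open, the fingers measure 130 mm over their backs; the gripper's body (75 mm by 190 mm) begins 47 mm behind the grasp point.
Start: joints at [-1.28, 0.342, 1.524, -0, 1.275, -0.146], TCP at [222.121, -475.716, 240.741] pointing down, gripper open.
Joint ranges: [-2.53, 2.53], [-0.77, 2.02], [0.04, 2.7], [-1, 4.14], [0.28, 2.66], [-3.11, 3.11]. Speed limits (rad/s): [2.57, 2.57, 3.14, 3.14, 3.14, 3.14].

INTERFACE

Orientations are given as [roll, pitch, yaw] about the fixed x, y, z axes, in that order (R = Rz(yaw) Ry(pitch) Rx(roll)).
In Python, from plant import * gives the robot as it stands.
- The arm moves only by the tool drive_tool, never from a script. Its argument "deltas" is a list of rows, each an object of numbers: "hand": the gripper's target within -1 to 1 (shut at 1, half-way at 0, fully open at -1); "tx", "ty", "tz": the shift along the tool's x, y, z each as a share of 4 cm, from -1 to 1; "wx", "wy", "wz": the turn, a rotation vector about the tool's x, y, z each as a share of 5 degrees, from -1 to 1. In form: [{"hand": .., "tx": .., "ty": .., "tz": .., "wx": .., "wy": .., "wz": ..}, ...]. A call has 1 to 20 rows; each row shifts and turns the commanded pose from where the row before left it, along the tool's axes as they then stand; what a row does not reach is not made up. A row lasts 1/12 s, in which the tool goes at most 41.7 mm and 7.16 degrees, less where a joint would pass 70% of its speed; a pose out of reach is approached as far as the arm can. A call with a number of a shift or a turn outside -1 to 1 is refused whole. A call with a gripper value outside its range is refused whole. The fingers move at their own pace and stop on an object; the grip force is fixed at half the most. Time passes only in rows, so rows that do not move let the fingers close. It gives the time, the measured TCP pose, the force and the opening at its end, in the units of the state.
- get_obs(): the state, without advancing time (a new reading comes with each control period).
- capture(name): name is "scene" or "top" or "wrist"; returns the picture (420x560x3 uint8, red, green, blue); there is no depth.
- camera_model(name): a dict with "fx", "fy", "cx", "cy" (pixels), "rvec" (rotation vector, rad) and "tvec" (3), from world to camera coordinates, as OpenCV has them. Camera axes: x right, y down, z forward; pixel columns grow to the right and rows downward; lengths in mm; the calibration is good to about 2 mm. A picture is of the moment at which its call begins: read the wrist's pose just before it. camera_model takes no time and is no camera call; for the wrist camera it gives the pose at the moment of the call.
- close_job(): hands the job in, once; it reports no verdict.
The state is a dict: "time": time; "joint_positions": joint angles; "dq": joint speeds; "tau": joint torques, N m; "tool_pos": TCP position; "tcp_rot": TCP orientation; "contact_force": force on the tool from outside, world axes, zero at the start; "moment": the same for the moment, N m; "grip_width": finger opening in mm.
Only numpy, scipy, OpenCV 4.12 (cv2) and the standard library are available. Lean on these libraries where they do the work, as an engineer would, in place of code of your own. Each camera call takes 0.05 s, during which the arm holds its last target.

TASK

Make up two kits from the loose stock, one part to a bay: in the three-bay tray put the levelling foot in the middle bay, with the hexagon nut in one end bay and the angle cleat in the other; in the two-bay tray put the tall bolt in one bay and the square nut in the other. Set each part down, without dropping it, so that it sits flat on the floor of its bay the same way up as it stands now (foot and bolt with the thread pointing up). The short bolt and the round collar are not wanted: leave them where they are.

Things in the scene. Friction and masses are not known exactly. Their poses are not given: they have to be found in the camera images.
- foot: Levelling foot for a rack leg: round black rubber base, 50 mm diameter, 13 mm high (its upper edge sloping in), with an upright threaded steel stud of 22 mm diameter rising from its centre to 75 mm overall height. About 0.25 kg. Origin: centre of the underside, z up.
- hex_nut: Steel hexagon nut lying flat: 36 mm across flats (41.6 mm across corners), 22 mm high, 22 mm hole. One pair of flats is square to its x axis, the others every 60 degrees. About 0.12 kg. Origin: centre of the underside, z up.
- cleat: Steel angle cleat (L-shaped bracket): a flat leg on the bench 50 mm along x, 40 mm along y, 8 mm thick, and an upright leg 8 mm thick, 40 mm wide (along y), reaching up to 50 mm height, standing on the +x end of the flat leg (its mid-plane at x = +21 mm). About 0.2 kg. Origin: centre of the underside of the flat leg, z up.
- tall_bolt: The taller of two hexagon bolts, standing on its head: head 36 mm across flats, 15 mm high, at the bottom; threaded steel shank of 22 mm diameter upright from it, to 75 mm overall height. About 0.28 kg. Origin: centre of the underside, z up.
- square_nut: Steel square nut lying flat: 42 x 42 mm, 22 mm high, 21 mm hole, sides square to its x and y axes. About 0.15 kg. Origin: centre of the underside, z up.
- short_bolt: The shorter of two hexagon bolts, standing on its head: same head (36 mm across flats, 15 mm high) and 22 mm shank, but only 36 mm overall height. Not wanted: stays in the stock. Origin: centre of the underside, z up.
- collar: Round plain steel collar lying flat: 50 mm outer diameter, 35 mm bore, 22 mm high. Not wanted: stays in the stock. Origin: centre of the underside, z up.
- tray3: Grey sheet-metal kit tray with three equal bays in a row, 232 x 98 mm outside. Each bay is 72 mm along x by 90 mm along y inside; floor 4 mm thick (inner floor at z = 4 mm), outer walls and dividers 4 mm thick with their tops 16 mm above the bench. Fixed to the bench. Origin: centre of the underside. x runs along the row of bays. Bay centres at x = -76, 0 and +76 mm, y = 0.
- tray2: Grey sheet-metal kit tray with two equal bays in a row, 156 x 98 mm outside. Each bay is 72 mm along x by 90 mm along y inside; floor 4 mm thick (inner floor at z = 4 mm), outer walls and dividers 4 mm thick with their tops 16 mm above the bench. Fixed to the bench. Origin: centre of the underside. x runs along the row of bays. Bay centres at x = -38 and +38 mm, y = 0.
Not all that is in view belongs to the job. Leave any green look-alike of the cleat alone. What is shaped like the tray3 but yellow is not meant.

How it is judged:
By the outcome, as a careful person would: the job done as asked, in the order asked, and still so for the second after the job is handed in, with the robot touching nothing.
It also fails if it takes over 131 s, if anything falls off the work surface, if the arm or the gripper's body presses on something with over 40 N, if the wrist force passes 120 N, or if a joint passes its speed limit or range.

## Working session

There is one attempt and no reset: what is moved stays moved. The work goes in short steps, Python scripts to look and compute and a tool call to move; the robot and the scene stay as the last step left them, time stands still between calls to the robot, and variables do not carry over. Pictures are saved under pics/ and viewed, and the job is handed in when it is done.

Besides the shell and the picture viewer there is one more tool, called after "Emit:" as name(argument=value, ...), one argument or row to a line, values as JSON. drive_tool: Moves the arm, as the interface text tells. Its arguments: {"type":"object","properties":{"deltas":{"type":"array","items":{"type":"object","properties":{"hand":{"type":"number"},"tx":{"type":"number"},"ty":{"type":"number"},"tz":{"type":"number"},"wx":{"type":"number"},"wy":{"type":"number"},"wz":{"type":"number"}}}}},"required":["deltas"]}

```bash
ls; mkdir -p pics; python3 - <<'E'
from plant import *
import cv2
for n in("scene","top"):
    im=capture(n); cv2.imwrite(f"pics/{n}0.png",im[:,:,::-1]); print(camera_model(n))
o=get_obs(); print(o)
E
```

```text
pics
{'fx': 472.2528864721478, 'fy': 472.2528864721478, 'cx': 281.8466111945821, 'cy': 212.64242583573665, 'rvec': array([ 2.09104899,  1.12682295, -0.48259193]), 'tvec': array([-340.75124865, -230.59075703, 1559.81753014])}
{'fx': 517.1373189880998, 'fy': 517.1373189880998, 'cx': 272.72216541275884, 'cy': 203.3117627317421, 'rvec': array([ 2.20941258, -2.1755833 ,  0.10967767]), 'tvec': array([  67.79255547,  489.8890421 , 1220.65012882])}
{'time': 0.1, 'joint_positions': array([-1.28002014e+00,  3.42617815e-01,  1.52492888e+00, -1.06177596e-05,
        1.27543258e+00, -1.46019098e-01]), 'dq': array([-0.0009658 , -0.00091712, -0.00204481, -0.00120927, -0.00113072,
        0.00268792]), 'tau': array([ 1.47219900e-03, -4.32004631e+01, -2.44694942e+01,  7.18763075e-02,
        5.25838626e-02, -4.79435892e-05]), 'tool_pos': array([ 221.99921428, -475.35779701,  240.1301722 ]), 'tcp_rot': array([-3.14140094e+00,  1.37334091e-03, -1.13399781e+00]), 'contact_force': array([ 0.24839574, -0.65419704,  0.08806991]), 'moment': array([-0.01934674, -0.00699075, -0.03399855]), 'grip_width': 91.74681478533259}
```

View pics/scene0.png

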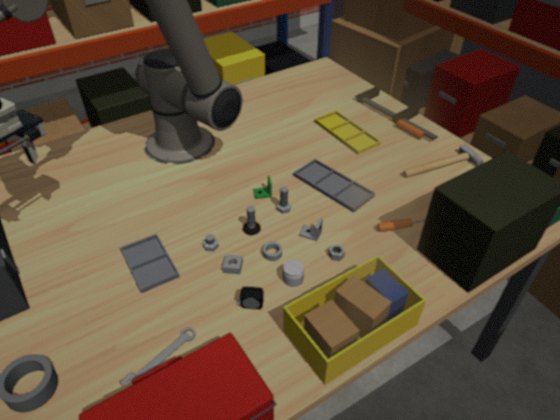

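View pics/top0.png

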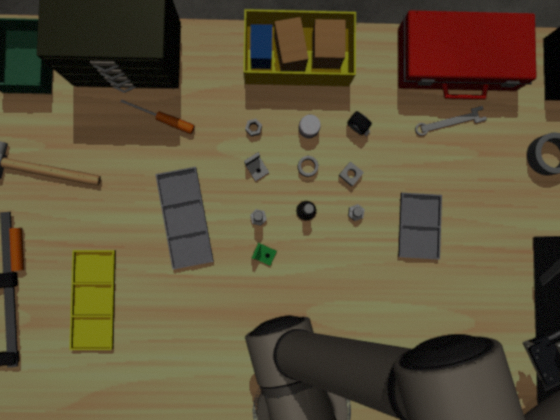

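```bash
python3 - <<'E'
import cv2
im=cv2.imread("pics/top0.png"); c=im[105:275,235:380]; cv2.imwrite("pics/topc.png",cv2.resize(cv2.convertScaleAbs(c,alpha=1.5),None,fx=3.5,fy=3.5,interpolation=cv2.INTER_CUBIC)[:600])
c=im[160:280,150:220];d=im[180:270,390:450]
c=cv2.resize(c,None,fx=5,fy=5,interpolation=cv2.INTER_CUBIC);d=cv2.resize(d,None,fx=5,fy=5,interpolation=cv2.INTER_CUBIC)
import numpy as np
o=np.zeros((600,700,3),np.uint8);o[:,:350]=c;o[:450,370:670]=d;cv2.imwrite("pics/trays.png",cv2.convertScaleAbs(o,alpha=1.5))
im=cv2.imread("pics/scene0.png"); c=im[170:290,190:360]; cv2.imwrite("pics/scenec.png",cv2.resize(cv2.convertScaleAbs(c,alpha=1.5),None,fx=4.5,fy=4.5,interpolation=cv2.INTER_CUBIC))
E
```

```text
(no output)
```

View pics/topc.png

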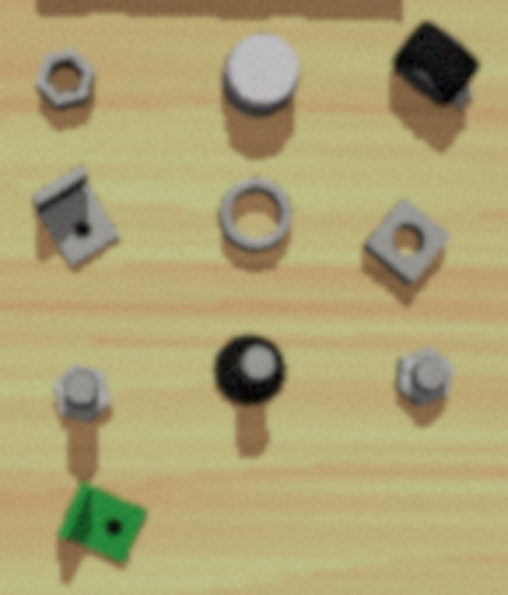

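View pics/trays.png

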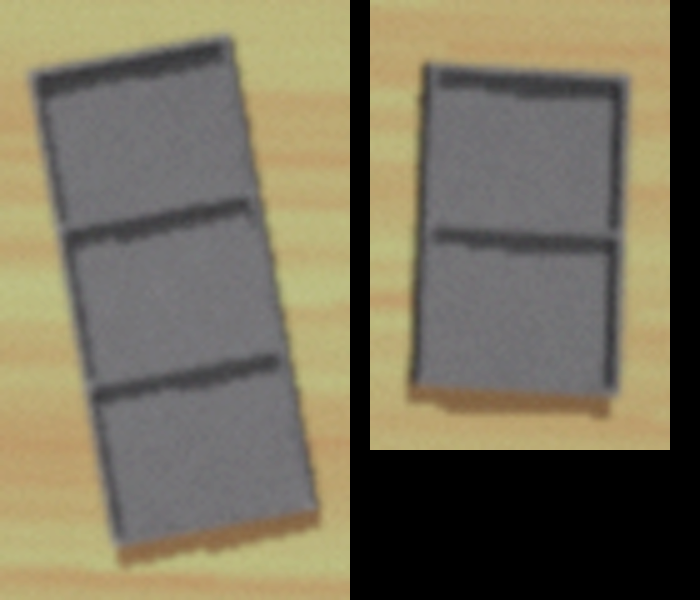

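View pics/scenec.png

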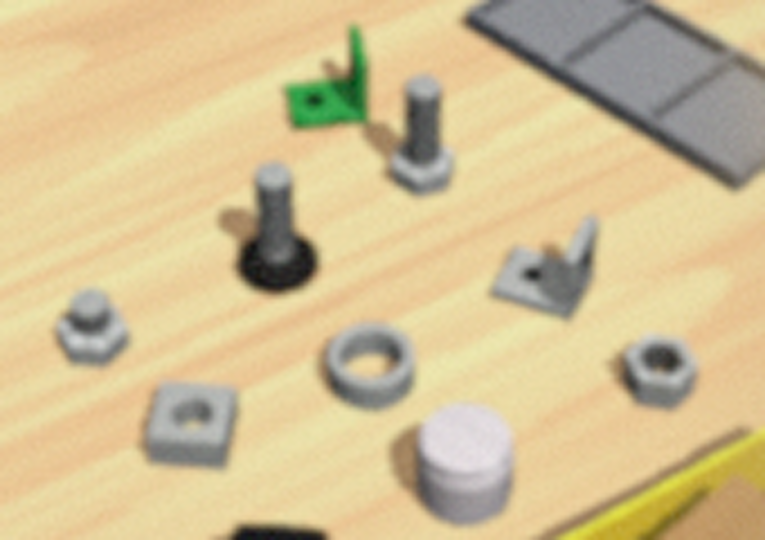

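```bash
cat > h.py <<'E'
from plant import *
import numpy as np, cv2
from scipy.spatial.transform import Rotation as Rn
def px2w(name,pts,z,cm=None):
    c=cm or camera_model(name); R=cv2.Rodrigues(np.array(c['rvec']))[0]; t=np.array(c['tvec'])
    p=np.array(pts,float).reshape(-1,2); z=np.broadcast_to(z,len(p))
    d=np.c_[(p[:,0]-c['cx'])/c['fx'],(p[:,1]-c['cy'])/c['fy'],np.ones(len(p))]@R
    o=-R.T@t; s=(z-o[2])/d[:,2]
    return o+d*s[:,None]
def go(x,y,z,yaw):
    """remaining delta in tool axes, units of rows"""
    o=get_obs(); R=Rn.from_euler('xyz',o['tcp_rot']); T=Rn.from_euler('xyz',[np.pi,0,yaw])
    d=R.inv().apply(np.array([x,y,z])-o['tool_pos'])
    w=(R.inv()*T).as_rotvec()
    print("t",round(o['time'],2),"shift/40",np.round(d/40,2),"turn/5deg",np.round(np.degrees(w)/5,2))
E
python3 - <<'E'
from h import *
import plant
print([n for n in dir(plant) if not n.startswith('_')])
try: print(tcp_to_tips)
except Exception as e: print(e)
c=lambda P:[(235+(u+.5)/3.5-.5,105+(v+.5)/3.5-.5) for u,v in P]
f=lambda n,a:print(n,np.round(a,1).tolist())
f('hex',px2w('top',c([(66,79)]),22))
f('hexcorn',px2w('top',c([(66,50),(93,70),(88,99),(63,109),(39,90),(42,60)]),22))
f('sq',px2w('top',c([(405,198),(449,240),(409,282),(364,243),(409,239)]),22))
f('foot',px2w('top',c([(250,370),(259,363)]),[10,75]))
f('bolt',px2w('top',c([(82,394),(81,389)]),[15,75]))
f('short',px2w('top',c([(425,378),(432,374)]),[15,36]))
f('collar',px2w('top',c([(255,215)]),[22]))
f('cleat',px2w('top',c([(118,239),(75,268),(36,200),(82,168)]),[8,8,50,50]))
f('green',px2w('top',c([(104,525)]),[8]))
f('can',px2w('top',c([(262,66)]),[50]))
a=px2w('top',[(150+u/5-.4,160+v/5-.4) for u,v in [(32,73),(232,37),(318,510),(117,543)]],16)
b=px2w('top',[(390+(u-370)/5-.4,180+v/5-.4) for u,v in [(427,64),(628,76),(616,392),(413,384)]],16)
for n,q in(('t3',a),('t2',b)):
    f(n,q); f('ctr',q.mean(0)); e=(q[0]+q[1]-q[2]-q[3])/2; print('long yaw',np.degrees(np.arctan2(e[1],e[0])),np.linalg.norm(e)); e=(q[0]+q[3]-q[1]-q[2])/2; print('short yaw',np.degrees(np.arctan2(e[1],e[0])),np.linalg.norm(e))
E
```

```text
['Unreachable', 'camera_model', 'capture', 'close_job', 'get_obs', 'tcp_to_tips']
14.0
hex [[671.9, 124.5, 22.0]]
hexcorn [[692.2, 124.9, 22.0], [678.6, 106.0, 22.0], [658.2, 109.1, 22.0], [650.9, 126.2, 22.0], [663.9, 143.0, 22.0], [684.9, 141.3, 22.0]]
sq [[593.4, -110.3, 22.0], [564.7, -140.8, 22.0], [535.2, -113.3, 22.0], [561.6, -82.2, 22.0], [564.9, -113.2, 22.0]]
foot [[473.7, -5.5, 10.0], [474.1, -5.7, 75.0]]
bolt [[455.1, 109.9, 15.0], [455.3, 110.2, 75.0]]
short [[469.8, -125.7, 15.0], [471.3, -126.6, 36.0]]
collar [[579.7, -6.9, 22.0]]
cleat [[563.3, 86.8, 8.0], [542.6, 116.2, 8.0], [582.9, 142.7, 50.0], [605.2, 112.2, 50.0]]
green [[365.9, 93.4, 8.0]]
can [[677.1, -8.2, 50.0]]
t3 [[554.4, 356.2, 16.0], [573.5, 261.1, 16.0], [347.9, 214.5, 16.0], [331.1, 309.0, 16.0]]
ctr [451.7, 285.2, 16.0]
long yaw 11.79401231913118 229.25414177985553
short yaw 100.73283580647137 96.51800235874191
t2 [[520.5, -234.5, 16.0], [516.3, -332.4, 16.0], [363.9, -324.9, 16.0], [366.4, -227.0, 16.0]]
ctr [441.8, -279.7, 16.0]
long yaw -2.787823331918949 153.39353496466632
short yaw 88.05637188704947 97.9435910569454
```

```bash
python3 -c "
from h import *
go(474,-5.6,160,-1.134)"
```

```text
t 0.1 shift/40 [ -7.97 -10.68   2.02] turn/5deg [-0.    0.02  0.  ]
```

Emit:
drive_tool(
  deltas=[
    {"hand": -0.2,"tx": -0.2,"ty": -0.27},
    {"hand": -0.2,"tx": -0.5,"ty": -0.67,"tz": 0.13},
    {"hand": -0.2,"tx": -0.5,"ty": -0.67,"tz": 0.13},
    {"hand": -0.2,"tx": -0.5,"ty": -0.67,"tz": 0.13},
    {"hand": -0.2,"tx": -0.5,"ty": -0.67,"tz": 0.13},
    {"hand": -0.2,"tx": -0.5,"ty": -0.67,"tz": 0.13},
    {"hand": -0.2,"tx": -0.5,"ty": -0.67,"tz": 0.13},
    {"hand": -0.2,"tx": -0.5,"ty": -0.67,"tz": 0.13},
    {"hand": -0.2,"tx": -0.5,"ty": -0.67,"tz": 0.13},
    {"hand": -0.2,"tx": -0.5,"ty": -0.67,"tz": 0.13},
    {"hand": -0.2,"tx": -0.5,"ty": -0.67,"tz": 0.13},
    {"hand": -0.2,"tx": -0.5,"ty": -0.67,"tz": 0.13},
    {"hand": -0.2,"tx": -0.5,"ty": -0.67,"tz": 0.13},
    {"hand": -0.2,"tx": -0.5,"ty": -0.67,"tz": 0.13},
    {"hand": -0.2,"tx": -0.5,"ty": -0.67,"tz": 0.13},
    {"hand": -0.2,"tx": -0.5,"ty": -0.67,"tz": 0.13},
    {"hand": -0.2,"tx": -0.27,"ty": -0.36,"tz": 0.07},
    {"hand": -0.2},
  ],
)

```text
invalid input
```

```bash
python3 -c "
from h import *
go(474,-5.6,160,-1.134)
im=capture('wrist');cv2.imwrite('pics/w1.png',im[:,:,::-1]);print(get_obs()['tool_pos'],camera_model('wrist'))"
```

```text
t 0.1 shift/40 [ -7.97 -10.68   2.02] turn/5deg [-0.    0.02  0.  ]
[ 222.03040995 -475.41478474  240.21475994] {'fx': 357.72050577261064, 'fy': 357.72050577261064, 'cx': 277.9791266939962, 'cy': 212.41843013873165, 'rvec': array([-2.43646554,  1.55075795,  0.22736726]), 'tvec': array([-524.35526122,  -35.45029808,  390.76213663])}
```

View pics/w1.png

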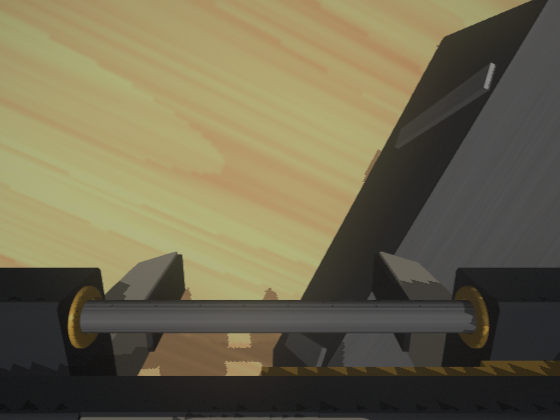

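All keys are probably required; the arm has not moved yet.

Emit:
drive_tool(
  deltas=[
    {"hand": -0.2,"tx": -0.2,"ty": -0.27,"tz": 0.05,"wx": 0,"wy": 0,"wz": 0},
    {"hand": -0.2,"tx": -0.5,"ty": -0.67,"tz": 0.13,"wx": 0,"wy": 0,"wz": 0},
    {"hand": -0.2,"tx": -0.5,"ty": -0.67,"tz": 0.13,"wx": 0,"wy": 0,"wz": 0},
    {"hand": -0.2,"tx": -0.5,"ty": -0.67,"tz": 0.13,"wx": 0,"wy": 0,"wz": 0},
    {"hand": -0.2,"tx": -0.5,"ty": -0.67,"tz": 0.13,"wx": 0,"wy": 0,"wz": 0},
    {"hand": -0.2,"tx": -0.5,"ty": -0.67,"tz": 0.13,"wx": 0,"wy": 0,"wz": 0},
    {"hand": -0.2,"tx": -0.5,"ty": -0.67,"tz": 0.13,"wx": 0,"wy": 0,"wz": 0},
    {"hand": -0.2,"tx": -0.5,"ty": -0.67,"tz": 0.13,"wx": 0,"wy": 0,"wz": 0},
    {"hand": -0.2,"tx": -0.5,"ty": -0.67,"tz": 0.13,"wx": 0,"wy": 0,"wz": 0},
    {"hand": -0.2,"tx": -0.5,"ty": -0.67,"tz": 0.13,"wx": 0,"wy": 0,"wz": 0},
    {"hand": -0.2,"tx": -0.5,"ty": -0.67,"tz": 0.13,"wx": 0,"wy": 0,"wz": 0},
    {"hand": -0.2,"tx": -0.5,"ty": -0.67,"tz": 0.13,"wx": 0,"wy": 0,"wz": 0},
    {"hand": -0.2,"tx": -0.5,"ty": -0.67,"tz": 0.13,"wx": 0,"wy": 0,"wz": 0},
    {"hand": -0.2,"tx": -0.5,"ty": -0.67,"tz": 0.13,"wx": 0,"wy": 0,"wz": 0},
    {"hand": -0.2,"tx": -0.5,"ty": -0.67,"tz": 0.13,"wx": 0,"wy": 0,"wz": 0},
    {"hand": -0.2,"tx": -0.5,"ty": -0.67,"tz": 0.13,"wx": 0,"wy": 0,"wz": 0},
    {"hand": -0.2,"tx": -0.27,"ty": -0.36,"tz": 0.07,"wx": 0,"wy": 0,"wz": 0},
    {"hand": -0.2,"tx": 0,"ty": 0,"tz": 0,"wx": 0,"wy": 0,"wz": 0},
  ],
)

```text
time: 1.65
tool_pos: [474.5, -2.5, 157.1]
tcp_rot: [3.141, 0.001, -1.13]
contact_force: [-0.3, -0.6, 0.1]
grip_width: 55.2
```

```bash
python3 -c "
from h import *
go(474,-5.6,160,-1.134)
im=capture('wrist');cv2.imwrite('pics/w2.png',im[:,:,::-1]);print(get_obs()['tool_pos'],camera_model('wrist'))"
```

```text
t 1.65 shift/40 [ 0.06  0.05 -0.07] turn/5deg [0.   0.02 0.04]
[473.8968671   -4.08081713 157.36287549] {'fx': 357.72050577261064, 'fy': 357.72050577261064, 'cx': 277.9791266939962, 'cy': 212.41843013873165, 'rvec': array([-2.43799471,  1.54562039,  0.22714738]), 'tvec': array([-205.56170475,  397.09929368,  433.87496632])}
```

View pics/w2.png

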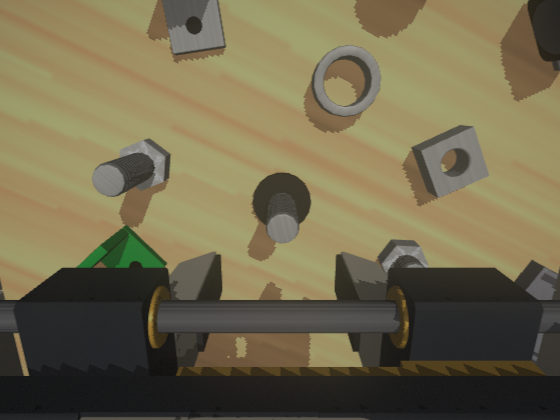

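```bash
python3 -c "
from h import *
c=camera_model('wrist')
print(px2w('wrist',[(283,230),(281,199),(108,182),(152,162),(456,161),(448,195),(430,196),(414,152),(473,126),(489,160)],[75,8,75,8,22,22,22,22,22,22],c).round(1))"
```

```text
[[ 473.4   -7.7   75. ]
 [ 476.7   -5.3    8. ]
 [ 454.8  108.3   75. ]
 [ 459.8  104.     8. ]
 [ 566.  -114.2   22. ]
 [ 540.2 -123.6   22. ]
 [ 533.3 -110.9   22. ]
 [ 558.   -80.8   22. ]
 [ 593.9 -111.    22. ]
 [ 577.6 -137.    22. ]]
```

Emit:
drive_tool(
  deltas=[
    {"hand": -0.2,"tx": 0.06,"ty": 0.03,"tz": 0.3,"wx": 0,"wy": 0,"wz": 0},
    {"hand": -0.2,"tx": 0,"ty": 0,"tz": 0.5,"wx": 0,"wy": 0,"wz": 0},
    {"hand": -0.2,"tx": 0,"ty": 0,"tz": 0.5,"wx": 0,"wy": 0,"wz": 0},
    {"hand": -0.2,"tx": 0,"ty": 0,"tz": 0.5,"wx": 0,"wy": 0,"wz": 0},
    {"hand": -0.2,"tx": 0,"ty": 0,"tz": 0.5,"wx": 0,"wy": 0,"wz": 0},
    {"hand": -0.2,"tx": 0,"ty": 0,"tz": 0.38,"wx": 0,"wy": 0,"wz": 0},
    {"hand": -0.2,"tx": 0,"ty": 0,"tz": 0,"wx": 0,"wy": 0,"wz": 0},
    {"hand": 0.6,"tx": 0,"ty": 0,"tz": 0,"wx": 0,"wy": 0,"wz": 0},
    {"hand": 1,"tx": 0,"ty": 0,"tz": 0,"wx": 0,"wy": 0,"wz": 0},
    {"hand": 1,"tx": 0,"ty": 0,"tz": 0,"wx": 0,"wy": 0,"wz": 0},
    {"hand": 1,"tx": 0,"ty": 0,"tz": 0,"wx": 0,"wy": 0,"wz": 0},
    {"hand": 1,"tx": 0,"ty": 0,"tz": 0,"wx": 0,"wy": 0,"wz": 0},
    {"hand": 1,"tx": 0,"ty": 0,"tz": 0,"wx": 0,"wy": 0,"wz": 0},
  ],
)

```text
time: 2.78
tool_pos: [474.3, -8.7, 51.2]
tcp_rot: [-3.141, -0.0, -1.134]
contact_force: [-0.3, 0.2, -2.4]
grip_width: 21.4
```

```bash
python3 -c "
from h import *
go(452,285,100,-1.134)"
```

```text
t 2.78 shift/40 [-6.89 -2.6  -1.22] turn/5deg [-0.01 -0.    0.  ]
```

Emit:
drive_tool(
  deltas=[
    {"hand": 1,"tx": 0,"ty": 0,"tz": -0.2,"wx": 0,"wy": 0,"wz": 0},
    {"hand": 1,"tx": 0,"ty": 0,"tz": -0.55,"wx": 0,"wy": 0,"wz": 0},
    {"hand": 1,"tx": 0,"ty": 0,"tz": -0.55,"wx": 0,"wy": 0,"wz": 0},
    {"hand": 1,"tx": 0,"ty": 0,"tz": -0.55,"wx": 0,"wy": 0,"wz": 0},
    {"hand": 1,"tx": 0,"ty": 0,"tz": -0.55,"wx": 0,"wy": 0,"wz": 0},
    {"hand": 1,"tx": -0.2,"ty": -0.1,"tz": -0.3,"wx": 0,"wy": 0,"wz": 0},
    {"hand": 1,"tx": -0.5,"ty": -0.2,"tz": 0,"wx": 0,"wy": 0,"wz": 0},
    {"hand": 1,"tx": -0.5,"ty": -0.2,"tz": 0,"wx": 0,"wy": 0,"wz": 0},
    {"hand": 1,"tx": -0.5,"ty": -0.2,"tz": 0,"wx": 0,"wy": 0,"wz": 0},
    {"hand": 1,"tx": -0.5,"ty": -0.2,"tz": 0,"wx": 0,"wy": 0,"wz": 0},
    {"hand": 1,"tx": -0.5,"ty": -0.2,"tz": 0,"wx": 0,"wy": 0,"wz": 0},
    {"hand": 1,"tx": -0.5,"ty": -0.2,"tz": 0,"wx": 0,"wy": 0,"wz": 0},
    {"hand": 1,"tx": -0.5,"ty": -0.2,"tz": 0,"wx": 0,"wy": 0,"wz": 0},
    {"hand": 1,"tx": -0.5,"ty": -0.2,"tz": 0,"wx": 0,"wy": 0,"wz": 0},
    {"hand": 1,"tx": -0.5,"ty": -0.2,"tz": 0,"wx": 0,"wy": 0,"wz": 0},
    {"hand": 1,"tx": -0.5,"ty": -0.2,"tz": 0,"wx": 0,"wy": 0,"wz": 0},
    {"hand": 1,"tx": -0.5,"ty": -0.2,"tz": 0,"wx": 0,"wy": 0,"wz": 0},
    {"hand": 1,"tx": -0.5,"ty": -0.2,"tz": 0,"wx": 0,"wy": 0,"wz": 0},
    {"hand": 1,"tx": -0.5,"ty": -0.1,"tz": 0,"wx": 0,"wy": 0,"wz": 0},
    {"hand": 1,"tx": -0.2,"ty": 0,"tz": 0,"wx": 0,"wy": 0,"wz": 0},
  ],
)

```text
time: 4.45
tool_pos: [451.2, 287.4, 159.0]
tcp_rot: [-3.141, 0.0, -1.132]
contact_force: [-0.5, -0.6, -1.6]
grip_width: 21.3
```

```bash
python3 -c "
from h import *
go(452,285,60,-1.134)
im=capture('wrist');cv2.imwrite('pics/w3.png',im[:,:,::-1]);go(452,285,60,-1.134);print(get_obs()['contact_force'])"
```

```text
t 4.45 shift/40 [0.06 0.01 2.47] turn/5deg [-0.    0.01  0.02]
t 4.5 shift/40 [ 0.07 -0.01  2.47] turn/5deg [0.   0.01 0.03]
[-0.7150382   1.1064613  -2.41181891]
```

View pics/w3.png

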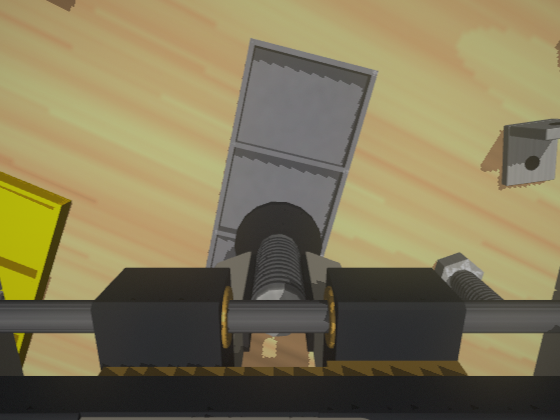

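```bash
python3 -c "
from h import *
p=px2w('wrist',[(253,39),(377,72),(235,144),(348,168)],16); print(p.round(1))
m=(p[0]+p[1])/2; n=(p[2]+p[3])/2; u=(m-n)/np.linalg.norm(m-n); print(np.linalg.norm(m-n),np.degrees(np.arctan2(u[1],u[0])), m-116*u, n-38*u)
e=p[0]-p[1]; print(np.degrees(np.arctan2(e[1],e[0]))-90)"
```

```text
[[555.4 357.2  16. ]
 [574.3 263.9  16. ]
 [480.1 339.2  16. ]
 [501.3 249.1  16. ]]
75.95056408226621 12.466161355717755 [451.57810411 285.52226101  16.        ] [453.57922184 285.96465835  16.        ]
11.481583604771046
```

Emit:
drive_tool(
  deltas=[
    {"hand": 1,"tx": 0.05,"ty": 0,"tz": 0.3,"wx": 0,"wy": 0,"wz": 0},
    {"hand": 1,"tx": 0,"ty": 0,"tz": 0.55,"wx": 0,"wy": 0,"wz": 0},
    {"hand": 1,"tx": 0,"ty": 0,"tz": 0.55,"wx": 0,"wy": 0,"wz": 0},
    {"hand": 1,"tx": 0,"ty": 0,"tz": 0.5,"wx": 0,"wy": 0,"wz": 0},
    {"hand": 1,"tx": 0,"ty": 0,"tz": 0.4,"wx": 0,"wy": 0,"wz": 0},
    {"hand": 1,"tx": 0,"ty": 0,"tz": 0.15,"wx": 0,"wy": 0,"wz": 0},
    {"hand": 1,"tx": 0,"ty": 0,"tz": 0.08,"wx": 0,"wy": 0,"wz": 0},
    {"hand": 1,"tx": 0,"ty": 0,"tz": 0,"wx": 0,"wy": 0,"wz": 0},
    {"hand": 1,"tx": 0,"ty": 0,"tz": 0,"wx": 0,"wy": 0,"wz": 0},
  ],
)

```text
time: 5.25
tool_pos: [453.3, 283.4, 58.4]
tcp_rot: [-3.14, -0.0, -1.134]
contact_force: [-0.1, 0.0, -2.5]
grip_width: 21.6
```

```bash
python3 -c "
from h import *
go(452,285,55.2,-1.134)
print(get_obs()['contact_force'],get_obs()['tool_pos'])"
```

```text
t 5.25 shift/40 [-0.05  0.01  0.08] turn/5deg [-0.02 -0.   -0.  ]
[-0.14061551  0.03080653 -2.4787374 ] [453.2659165  283.37923942  58.40608094]
```

Emit:
drive_tool(
  deltas=[
    {"hand": 1,"tx": 0,"ty": 0,"tz": 0.03,"wx": 0,"wy": 0,"wz": 0},
    {"hand": 1,"tx": 0,"ty": 0,"tz": 0.02,"wx": 0,"wy": 0,"wz": 0},
    {"hand": 1,"tx": 0,"ty": 0,"tz": 0.02,"wx": 0,"wy": 0,"wz": 0},
    {"hand": 1,"tx": 0,"ty": 0,"tz": 0,"wx": 0,"wy": 0,"wz": 0},
    {"hand": 1,"tx": 0,"ty": 0,"tz": 0,"wx": 0,"wy": 0,"wz": 0},
  ],
)

```text
time: 5.67
tool_pos: [452.9, 283.6, 55.1]
tcp_rot: [-3.141, -0.0, -1.134]
contact_force: [-0.7, 0.9, -0.0]
grip_width: 21.1
```

Emit:
drive_tool(
  deltas=[
    {"hand": 0.45,"tx": 0,"ty": 0,"tz": 0,"wx": 0,"wy": 0,"wz": 0},
    {"hand": 0.3,"tx": 0,"ty": 0,"tz": 0,"wx": 0,"wy": 0,"wz": 0},
    {"hand": 0,"tx": 0,"ty": 0,"tz": 0,"wx": 0,"wy": 0,"wz": 0},
    {"hand": 0,"tx": 0,"ty": 0,"tz": 0,"wx": 0,"wy": 0,"wz": 0},
    {"hand": 0,"tx": 0,"ty": 0,"tz": -0.3,"wx": 0,"wy": 0,"wz": 0},
    {"hand": 0,"tx": 0,"ty": 0,"tz": -0.6,"wx": 0,"wy": 0,"wz": 0},
    {"hand": 0,"tx": 0,"ty": 0,"tz": -0.6,"wx": 0,"wy": 0,"wz": 0},
    {"hand": 0,"tx": 0,"ty": 0,"tz": -0.6,"wx": 0,"wy": 0,"wz": 0},
    {"hand": 0,"tx": 0,"ty": 0,"tz": -0.5,"wx": 0,"wy": 0,"wz": 0},
    {"hand": 0,"tx": 0,"ty": 0,"tz": 0,"wx": 0,"wy": 0,"wz": 0},
  ],
)

```text
time: 6.5
tool_pos: [454.6, 284.4, 162.9]
tcp_rot: [-3.134, -0.0, -1.134]
contact_force: [0.2, 0.0, 0.3]
grip_width: 45.9
```

```bash
python3 -c "
from h import *
go(672,124.5,110,np.radians(-37)); go(672,124.5,110,np.radians(-97))
im=capture('wrist');cv2.imwrite('pics/w4.png',im[:,:,::-1]);
im=capture('top');cv2.imwrite('pics/t4.png',cv2.resize(im[100:290,140:400,::-1],None,fx=3,fy=3))"
```

```text
t 6.5 shift/40 [ 5.92 -3.22  1.35] turn/5deg [-0.09 -0.02 -5.59]
t 6.5 shift/40 [ 5.92 -3.22  1.35] turn/5deg [-0.09  0.02  6.41]
```

View pics/w4.png

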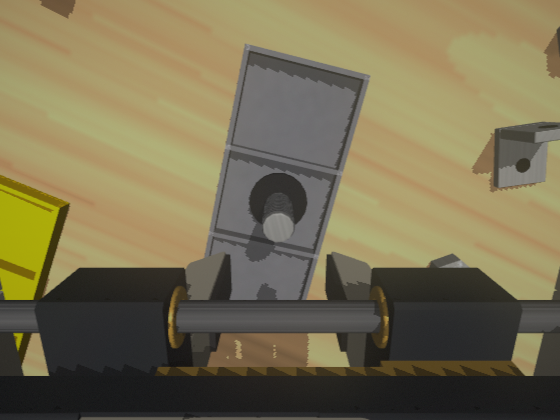

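View pics/t4.png

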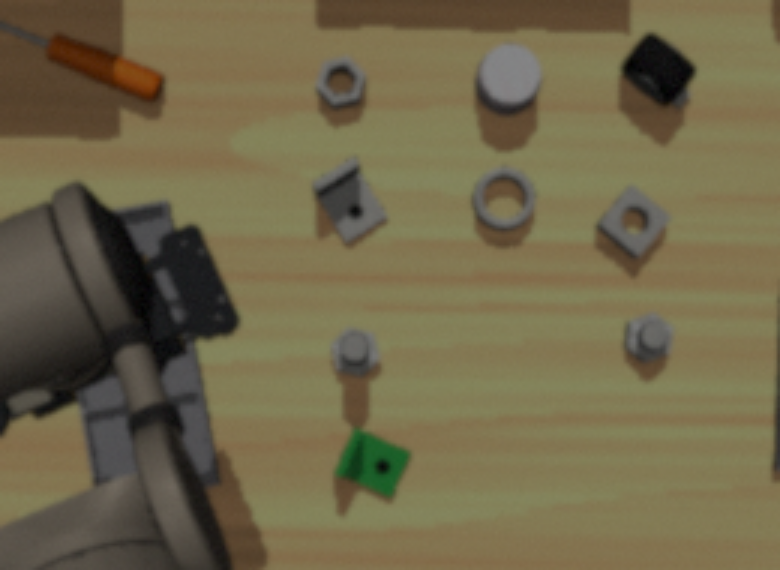

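Emit:
drive_tool(
  deltas=[
    {"hand": -0.4,"tx": 0.2,"ty": -0.1,"tz": 0,"wx": 0,"wy": 0,"wz": 0},
    {"hand": -0.4,"tx": 0.5,"ty": -0.27,"tz": 0,"wx": 0,"wy": 0,"wz": 0},
    {"hand": -0.4,"tx": 0.5,"ty": -0.27,"tz": 0,"wx": 0,"wy": 0,"wz": 0},
    {"hand": -0.4,"tx": 0.5,"ty": -0.27,"tz": 0,"wx": 0,"wy": 0,"wz": 0},
    {"hand": -0.4,"tx": 0.5,"ty": -0.27,"tz": 0,"wx": 0,"wy": 0,"wz": 0},
    {"hand": -0.4,"tx": 0.5,"ty": -0.27,"tz": 0,"wx": 0,"wy": 0,"wz": 0},
    {"hand": -0.4,"tx": 0.5,"ty": -0.27,"tz": 0,"wx": 0,"wy": 0,"wz": 0},
    {"hand": -0.4,"tx": 0.5,"ty": -0.27,"tz": 0,"wx": 0,"wy": 0,"wz": 0},
    {"hand": -0.4,"tx": 0.5,"ty": -0.27,"tz": 0,"wx": 0,"wy": 0,"wz": 0},
    {"hand": -0.4,"tx": 0.5,"ty": -0.27,"tz": 0,"wx": 0,"wy": 0,"wz": 0},
    {"hand": -0.4,"tx": 0.5,"ty": -0.27,"tz": 0,"wx": 0,"wy": 0,"wz": 0},
    {"hand": -0.4,"tx": 0.5,"ty": -0.27,"tz": 0,"wx": 0,"wy": 0,"wz": 0},
    {"hand": -0.4,"tx": 0.22,"ty": -0.15,"tz": 0,"wx": 0,"wy": 0,"wz": 0.4},
    {"hand": -0.4,"tx": 0,"ty": 0,"tz": 0.1,"wx": 0,"wy": 0,"wz": 1},
    {"hand": -0.4,"tx": 0,"ty": 0,"tz": 0.1,"wx": 0,"wy": 0,"wz": 1},
    {"hand": -0.4,"tx": 0,"ty": 0,"tz": 0.1,"wx": 0,"wy": 0,"wz": 1},
    {"hand": -0.4,"tx": 0,"ty": 0,"tz": 0.1,"wx": 0,"wy": 0,"wz": 1},
    {"hand": -0.4,"tx": 0,"ty": 0,"tz": 0.1,"wx": 0,"wy": 0,"wz": 1},
    {"hand": -0.4,"tx": 0,"ty": 0,"tz": 0.1,"wx": 0,"wy": 0,"wz": 1},
    {"hand": -0.4,"tx": 0,"ty": 0,"tz": 0,"wx": 0,"wy": 0,"wz": 0},
  ],
)

```text
time: 8.27
tool_pos: [668.5, 122.5, 131.6]
tcp_rot: [3.137, -0.001, -1.696]
contact_force: [0.8, -0.6, 0.3]
grip_width: 64.4
```

```bash
python3 -c "
from h import *
go(672,124.5,110,np.radians(-97))
im=capture('wrist');cv2.imwrite('pics/w5.png',im[:,:,::-1]);go(672,124.5,110,np.radians(-97))"
```

```text
t 8.27 shift/40 [-0.06 -0.08  0.54] turn/5deg [ 0.05 -0.01 -0.03]
t 8.32 shift/40 [-0.06 -0.08  0.56] turn/5deg [ 0.04 -0.01  0.02]
```

View pics/w5.png

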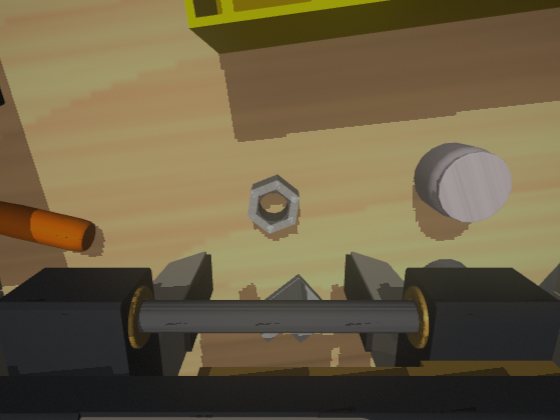

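```bash
python3 -c "
import cv2
im=cv2.imread('pics/w5.png')[165:245,235:315]; cv2.imwrite('pics/w5c.png',cv2.resize(im,None,fx=7,fy=7,interpolation=cv2.INTER_CUBIC))"
```

```text
(no output)
```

View pics/w5c.png

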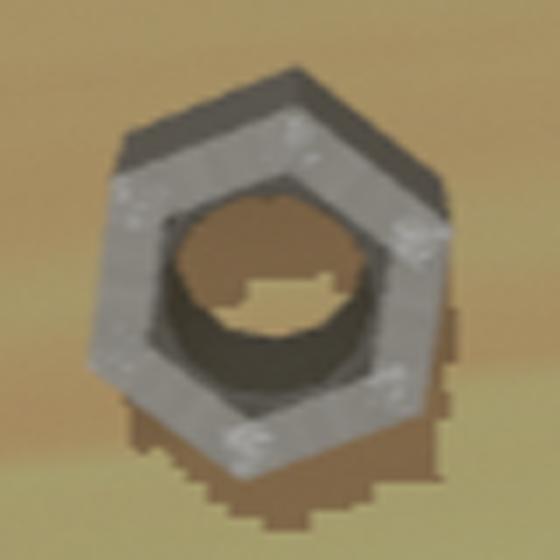

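Hexagon nut confirmed near (274,205). Top-face corners in crop: (296,107),(450,232),(420,408),(247,480),(90,358),(118,178).

```bash
python3 -c "
from h import *
p=px2w('wrist',[(235+u/7-.4,165+v/7-.4) for u,v in [(296,107),(450,232),(420,408),(247,480),(90,358),(118,178)]],22)
c=p.mean(0); d=p-c; a=np.degrees(np.arctan2(d[:,1],d[:,0])); print(c,np.linalg.norm(d,axis=1).round(1),a.round(1),((a+60)%60).round(1))
cr=np.degrees(np.angle(np.exp(1j*np.radians(a*6)).mean()))/6; print('corner',cr)
yaw=cr-90; print(yaw)
go(c[0],c[1],27,np.radians(yaw))"
```

```text
[674.8769615  125.82697781  22.        ] [20.5 20.1 20.3 20.8 20.4 20.3] [ -14.6  -76.6 -134.9  166.   102.8   44.2] [45.4 43.4 45.1 46.  42.8 44.2]
corner -15.526252500961926
-105.52625250096193
t 8.32 shift/40 [-0.1  -0.15  2.63] turn/5deg [ 0.04 -0.01  1.73]
```

Emit:
drive_tool(
  deltas=[
    {"hand": -0.3,"tx": -0.1,"ty": -0.15,"tz": 0,"wx": 0,"wy": 0,"wz": 0},
    {"hand": -0.3,"tx": 0,"ty": 0,"tz": 0.3,"wx": 0.04,"wy": 0,"wz": 0.86},
    {"hand": -0.3,"tx": 0,"ty": 0,"tz": 0.5,"wx": 0,"wy": 0,"wz": 0.86},
    {"hand": -0.3,"tx": 0,"ty": 0,"tz": 0.5,"wx": 0,"wy": 0,"wz": 0},
    {"hand": -0.3,"tx": 0,"ty": 0,"tz": 0.5,"wx": 0,"wy": 0,"wz": 0},
    {"hand": -0.3,"tx": 0,"ty": 0,"tz": 0.5,"wx": 0,"wy": 0,"wz": 0},
    {"hand": -0.3,"tx": 0,"ty": 0,"tz": 0.25,"wx": 0,"wy": 0,"wz": 0},
    {"hand": -0.3,"tx": 0,"ty": 0,"tz": 0.1,"wx": 0,"wy": 0,"wz": 0},
    {"hand": -0.3,"tx": 0,"ty": 0,"tz": 0,"wx": 0,"wy": 0,"wz": 0},
    {"hand": -0.3,"tx": 0,"ty": 0,"tz": 0,"wx": 0,"wy": 0,"wz": 0},
  ],
)

```text
time: 9.15
tool_pos: [676.9, 126.5, 29.5]
tcp_rot: [-3.137, 0.001, -1.842]
contact_force: [-0.3, 0.1, 0.4]
grip_width: 59.6
```

```bash
python3 -c "
from h import *
go(674.9,125.8,26,np.radians(-105.5)); print(get_obs()['tool_pos'],get_obs()['contact_force'])"
```

```text
t 9.15 shift/40 [0.03 0.04 0.09] turn/5deg [-0.05  0.01 -0.01]
[676.88524596 126.5039184   29.50054419] [-0.27781648  0.06272434  0.43327888]
```

Emit:
drive_tool(
  deltas=[
    {"hand": -0.3,"tx": 0.02,"ty": 0.04,"tz": 0.11,"wx": 0,"wy": 0,"wz": 0},
    {"hand": -0.3,"tx": 0,"ty": 0,"tz": 0,"wx": 0,"wy": 0,"wz": 0},
    {"hand": 0.1,"tx": 0,"ty": 0,"tz": 0,"wx": 0,"wy": 0,"wz": 0},
    {"hand": 0.3,"tx": 0,"ty": 0,"tz": 0,"wx": 0,"wy": 0,"wz": 0},
    {"hand": 1,"tx": 0,"ty": 0,"tz": 0,"wx": 0,"wy": 0,"wz": 0},
    {"hand": 1,"tx": 0,"ty": 0,"tz": 0,"wx": 0,"wy": 0,"wz": 0},
    {"hand": 1,"tx": 0,"ty": 0,"tz": 0,"wx": 0,"wy": 0,"wz": 0},
    {"hand": 1,"tx": 0,"ty": 0,"tz": 0,"wx": 0,"wy": 0,"wz": 0},
  ],
)

```text
time: 9.82
tool_pos: [674.6, 126.2, 24.6]
tcp_rot: [-3.138, 0.0, -1.843]
contact_force: [-1.2, -0.5, 2.0]
grip_width: 35.7
```

```bash
python3 -c "
from h import *
go(526.4,300.8,110,np.radians(-78.4)); go(526.4,300.8,110,np.radians(-105.5)); print(get_obs()['tool_pos'],get_obs()['contact_force'])"
```

```text
t 9.82 shift/40 [-3.21  4.73 -2.15] turn/5deg [-0.04 -0.01 -5.43]
t 9.82 shift/40 [-3.21  4.73 -2.15] turn/5deg [-0.04  0.   -0.01]
[674.61663888 126.15026951  24.55815024] [-1.21041459 -0.52484812  1.99035817]
```

Emit:
drive_tool(
  deltas=[
    {"hand": 1,"tx": 0,"ty": 0,"tz": -0.2,"wx": 0,"wy": 0,"wz": 0},
    {"hand": 1,"tx": 0,"ty": 0,"tz": -0.6,"wx": 0,"wy": 0,"wz": 0},
    {"hand": 1,"tx": 0,"ty": 0,"tz": -0.65,"wx": 0,"wy": 0,"wz": 0},
    {"hand": 1,"tx": 0,"ty": 0,"tz": -0.65,"wx": 0,"wy": 0,"wz": 0},
    {"hand": 1,"tx": -0.1,"ty": 0.15,"tz": -0.5,"wx": 0,"wy": 0,"wz": 0},
    {"hand": 1,"tx": -0.31,"ty": 0.46,"tz": 0,"wx": 0,"wy": 0,"wz": 0},
    {"hand": 1,"tx": -0.31,"ty": 0.46,"tz": 0,"wx": 0,"wy": 0,"wz": 0},
    {"hand": 1,"tx": -0.31,"ty": 0.46,"tz": 0,"wx": 0,"wy": 0,"wz": 0},
    {"hand": 1,"tx": -0.31,"ty": 0.46,"tz": 0,"wx": 0,"wy": 0,"wz": 0},
    {"hand": 1,"tx": -0.31,"ty": 0.46,"tz": 0,"wx": 0,"wy": 0,"wz": 0},
    {"hand": 1,"tx": -0.31,"ty": 0.46,"tz": 0,"wx": 0,"wy": 0,"wz": 0},
    {"hand": 1,"tx": -0.31,"ty": 0.46,"tz": 0,"wx": 0,"wy": 0,"wz": 0},
    {"hand": 1,"tx": -0.31,"ty": 0.46,"tz": 0,"wx": 0,"wy": 0,"wz": 0},
    {"hand": 1,"tx": -0.31,"ty": 0.46,"tz": 0,"wx": 0,"wy": 0,"wz": 0},
    {"hand": 1,"tx": -0.31,"ty": 0.46,"tz": 0,"wx": 0,"wy": 0,"wz": -0.4},
    {"hand": 1,"tx": 0,"ty": 0,"tz": 0,"wx": 0,"wy": 0,"wz": -1},
    {"hand": 1,"tx": 0,"ty": 0,"tz": 0,"wx": 0,"wy": 0,"wz": -1},
    {"hand": 1,"tx": 0,"ty": 0,"tz": 0,"wx": 0,"wy": 0,"wz": -1},
    {"hand": 1,"tx": 0,"ty": 0,"tz": 0,"wx": 0,"wy": 0,"wz": -1},
    {"hand": 1,"tx": 0,"ty": 0,"tz": 0,"wx": 0,"wy": 0,"wz": -1},
  ],
)

```text
time: 11.48
tool_pos: [525.3, 300.7, 128.0]
tcp_rot: [-3.138, -0.001, -1.367]
contact_force: [-0.5, 0.4, -1.7]
grip_width: 35.9
```

```bash
python3 -c "
from h import *
im=capture('wrist');cv2.imwrite('pics/w6.png',im[:,:,::-1]);go(526.4,300.8,33,np.radians(-78.4)); print(get_obs()['tool_pos'],get_obs()['contact_force'])"
```

```text
t 11.53 shift/40 [ 0.   -0.02  2.38] turn/5deg [-0.04 -0.01  0.07]
[525.35681626 300.7012831  128.03211265] [-0.07694467 -0.12245392 -1.28782954]
```

View pics/w6.png

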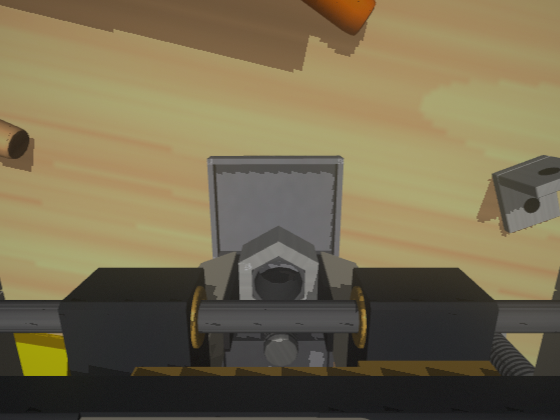

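Emit:
drive_tool(
  deltas=[
    {"hand": 1,"tx": 0,"ty": -0.02,"tz": 0.3,"wx": 0,"wy": 0,"wz": 0},
    {"hand": 1,"tx": 0,"ty": 0,"tz": 0.5,"wx": 0,"wy": 0,"wz": 0},
    {"hand": 1,"tx": 0,"ty": 0,"tz": 0.5,"wx": 0,"wy": 0,"wz": 0},
    {"hand": 1,"tx": 0,"ty": 0,"tz": 0.5,"wx": 0,"wy": 0,"wz": 0},
    {"hand": 1,"tx": 0,"ty": 0,"tz": 0.4,"wx": 0,"wy": 0,"wz": 0},
    {"hand": 1,"tx": 0,"ty": 0,"tz": 0.12,"wx": 0,"wy": 0,"wz": 0},
    {"hand": 1,"tx": 0,"ty": 0,"tz": 0,"wx": 0,"wy": 0,"wz": 0},
    {"hand": 1,"tx": 0,"ty": 0,"tz": 0,"wx": 0,"wy": 0,"wz": 0},
  ],
)

```text
time: 12.2
tool_pos: [526.8, 300.7, 35.0]
tcp_rot: [-3.138, -0.001, -1.373]
contact_force: [-0.5, 1.1, -1.4]
grip_width: 35.7
```

```bash
python3 -c "
from h import *
go(526.4,300.8,28.6,np.radians(-78.4)); print(get_obs()['tool_pos'],get_obs()['contact_force'])
c=camera_model('wrist');print(-cv2.Rodrigues(c['rvec'])[0].T@c['tvec'])"
```

```text
t 12.2 shift/40 [-0.    0.01  0.16] turn/5deg [-0.04 -0.01 -0.05]
[526.80489293 300.73864073  34.99402712] [-0.51766627  1.11756097 -1.4004729 ]
[602.63109119 316.66197566 179.34104951]
```

Emit:
drive_tool(
  deltas=[
    {"hand": 1,"tx": 0,"ty": 0,"tz": 0.08,"wx": 0,"wy": 0,"wz": 0},
    {"hand": 1,"tx": 0,"ty": 0,"tz": 0.04,"wx": 0,"wy": 0,"wz": 0},
    {"hand": 1,"tx": 0,"ty": 0,"tz": 0.02,"wx": 0,"wy": 0,"wz": 0},
    {"hand": 1,"tx": 0,"ty": 0,"tz": 0,"wx": 0,"wy": 0,"wz": 0},
    {"hand": 1,"tx": 0,"ty": 0,"tz": 0,"wx": 0,"wy": 0,"wz": 0},
  ],
)

```text
time: 12.62
tool_pos: [526.7, 300.7, 29.6]
tcp_rot: [-3.138, -0.001, -1.371]
contact_force: [-0.4, -0.2, -1.5]
grip_width: 35.8
```

Emit:
drive_tool(
  deltas=[
    {"hand": 1,"tx": 0,"ty": 0,"tz": 0.02,"wx": 0,"wy": 0,"wz": 0},
    {"hand": 1,"tx": 0,"ty": 0,"tz": 0.01,"wx": 0,"wy": 0,"wz": 0},
    {"hand": 1,"tx": 0,"ty": 0,"tz": 0,"wx": 0,"wy": 0,"wz": 0},
  ],
)

```text
time: 12.87
tool_pos: [526.8, 300.8, 28.5]
tcp_rot: [-3.138, -0.001, -1.371]
contact_force: [-1.2, -0.7, 2.5]
grip_width: 35.6
```

Emit:
drive_tool(
  deltas=[
    {"hand": 0.15,"tx": 0,"ty": 0,"tz": 0,"wx": 0,"wy": 0,"wz": 0},
    {"hand": 0.05,"tx": 0,"ty": 0,"tz": 0,"wx": 0,"wy": 0,"wz": 0},
    {"hand": 0.02,"tx": 0,"ty": 0,"tz": 0,"wx": 0,"wy": 0,"wz": 0},
    {"hand": 0.02,"tx": 0,"ty": 0,"tz": -0.1,"wx": 0,"wy": 0,"wz": 0},
    {"hand": 0.02,"tx": 0,"ty": 0,"tz": -0.3,"wx": 0,"wy": 0,"wz": 0},
    {"hand": 0.02,"tx": 0,"ty": 0,"tz": -0.6,"wx": 0,"wy": 0,"wz": 0},
    {"hand": 0,"tx": 0,"ty": 0,"tz": -0.6,"wx": 0,"wy": 0,"wz": 0},
    {"hand": 0,"tx": 0,"ty": 0,"tz": -0.6,"wx": 0,"wy": 0,"wz": 0},
    {"hand": 0,"tx": 0,"ty": 0,"tz": -0.6,"wx": 0,"wy": 0,"wz": 0},
    {"hand": 0,"tx": 0,"ty": 0,"tz": 0,"wx": 0,"wy": 0,"wz": 0},
  ],
)

```text
time: 13.7
tool_pos: [528.8, 301.9, 146.6]
tcp_rot: [-3.128, 0.001, -1.371]
contact_force: [1.2, 0.5, 0.3]
grip_width: 45.6
```

```bash
python3 -c "
from h import *
im=capture('wrist');cv2.imwrite('pics/w7.png',im[:,:,::-1]);
for y in (-35,35-180,35): go(590.5,127.8,120,np.radians(y))"
```

```text
t 13.75 shift/40 [ 4.57 -0.67  0.61] turn/5deg [-0.11 -0.04 -8.71]
t 13.75 shift/40 [ 4.57 -0.67  0.61] turn/5deg [-0.1   0.07 13.29]
t 13.75 shift/40 [ 4.57 -0.67  0.61] turn/5deg [ -0.08  -0.12 -22.71]
```

View pics/w7.png

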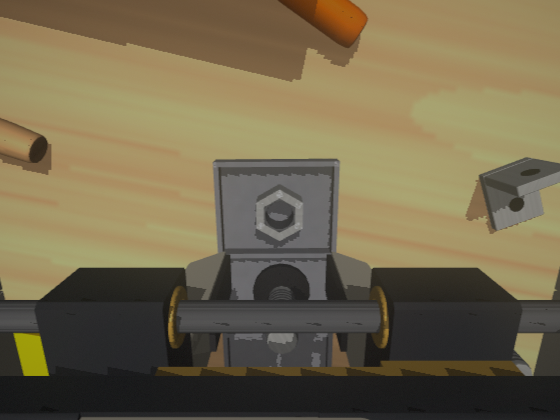

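Emit:
drive_tool(
  deltas=[
    {"hand": 0,"tx": 0.3,"ty": -0.04,"tz": 0,"wx": 0,"wy": 0,"wz": 0},
    {"hand": 0,"tx": 0.65,"ty": -0.09,"tz": 0,"wx": 0,"wy": 0,"wz": 0},
    {"hand": 0,"tx": 0.65,"ty": -0.09,"tz": 0,"wx": 0,"wy": 0,"wz": 0},
    {"hand": 0,"tx": 0.65,"ty": -0.1,"tz": 0,"wx": 0,"wy": 0,"wz": 0},
    {"hand": 0,"tx": 0.65,"ty": -0.1,"tz": 0,"wx": 0,"wy": 0,"wz": 0},
    {"hand": 0,"tx": 0.65,"ty": -0.1,"tz": 0,"wx": 0,"wy": 0,"wz": 0},
    {"hand": 0,"tx": 0.65,"ty": -0.1,"tz": 0,"wx": 0,"wy": 0,"wz": 0},
    {"hand": 0,"tx": 0.37,"ty": -0.05,"tz": 0,"wx": -0.1,"wy": 0.05,"wz": 0.29},
    {"hand": 0,"tx": 0,"ty": 0,"tz": 0,"wx": 0,"wy": 0,"wz": 1},
    {"hand": 0,"tx": 0,"ty": 0,"tz": 0,"wx": 0,"wy": 0,"wz": 1},
    {"hand": 0,"tx": 0,"ty": 0,"tz": 0,"wx": 0,"wy": 0,"wz": 1},
    {"hand": 0,"tx": 0,"ty": 0,"tz": 0,"wx": 0,"wy": 0,"wz": 1},
    {"hand": 0,"tx": 0,"ty": 0,"tz": 0,"wx": 0,"wy": 0,"wz": 1},
    {"hand": 0,"tx": 0,"ty": 0,"tz": 0,"wx": 0,"wy": 0,"wz": 1},
    {"hand": 0,"tx": 0,"ty": 0,"tz": 0,"wx": 0,"wy": 0,"wz": 1},
    {"hand": 0,"tx": 0,"ty": 0,"tz": 0,"wx": 0,"wy": 0,"wz": 1},
    {"hand": 0,"tx": 0,"ty": 0,"tz": 0,"wx": 0,"wy": 0,"wz": 1},
    {"hand": 0,"tx": 0,"ty": 0,"tz": 0,"wx": 0,"wy": 0,"wz": 1},
    {"hand": 0,"tx": 0,"ty": 0,"tz": 0,"wx": 0,"wy": 0,"wz": 1},
    {"hand": 0,"tx": 0,"ty": 0,"tz": 0,"wx": 0,"wy": 0,"wz": 1},
  ],
)

```text
time: 15.42
tool_pos: [588.1, 126.6, 139.4]
tcp_rot: [-3.141, -0.01, -2.449]
contact_force: [0.6, 0.2, 0.4]
grip_width: 45.8
```

Emit:
drive_tool(
  deltas=[
    {"hand": 0,"tx": 0,"ty": 0,"tz": 0,"wx": 0,"wy": 0,"wz": 1},
    {"hand": 0,"tx": 0,"ty": 0,"tz": 0,"wx": 0,"wy": 0,"wz": 0},
  ],
)

```text
time: 15.58
tool_pos: [588.1, 126.7, 139.5]
tcp_rot: [-3.14, -0.009, -2.535]
contact_force: [0.7, -0.3, 0.4]
grip_width: 46.0
```

```bash
python3 -c "
from h import *
im=capture('wrist');cv2.imwrite('pics/w8.png',im[:,:,::-1]);
for y in (-145,): go(590.5,127.8,120,np.radians(y))"
```

```text
t 15.63 shift/40 [-0.07 -0.01  0.49] turn/5deg [-0.02 -0.1   0.  ]
```

View pics/w8.png

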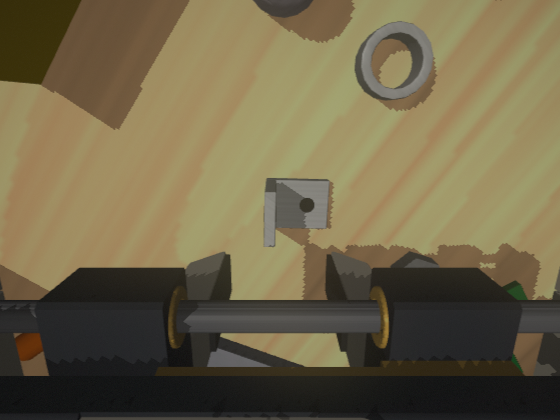

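```bash
python3 -c "
from h import *
import cv2
im=cv2.imread('pics/w8.png')[165:260,245:345]; cv2.imwrite('pics/w8c.png',cv2.resize(im,None,fx=6,fy=6,interpolation=cv2.INTER_CUBIC))
p=px2w('wrist',[(265,192),(275,192),(275,247),(264,247)],50);print(p.round(1),p.mean(0))
for a,b in((0,3),(1,2)):
  e=p[a]-p[b];print(np.degrees(np.arctan2(e[1],e[0])),np.linalg.norm(e))
p=px2w('wrist',[(330,180),(327,229)],8);e=p[0]-p[1];print(np.degrees(np.arctan2(e[1],e[0])),np.linalg.norm(e))
"
```

```text
[[607.8 113.5  50. ]
 [602.3 109.7  50. ]
 [579.6 142.2  50. ]
 [585.9 146.6  50. ]] [593.88727615 127.9963835   50.        ]
-56.570259533887196 39.59435607825587
-55.10020213744907 39.59272843381843
-56.05184947714014 40.64504721481283
```

View pics/w8c.png

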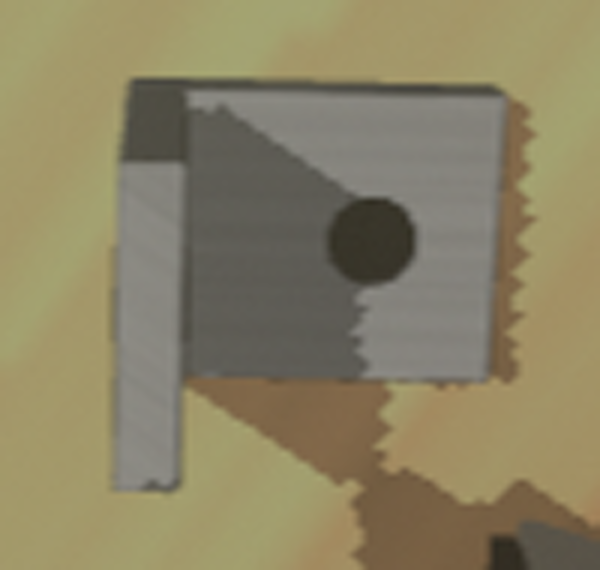

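```bash
python3 -c "
from h import *
go(593.9,128.0,36,np.radians(-146))"
```

```text
t 15.63 shift/40 [-0.16 -0.05  2.59] turn/5deg [-0.02 -0.1   0.2 ]
```

Emit:
drive_tool(
  deltas=[
    {"hand": 0.1,"tx": -0.16,"ty": -0.05,"tz": 0,"wx": 0,"wy": -0.1,"wz": 0.2},
    {"hand": 0.1,"tx": 0,"ty": 0,"tz": 0.3,"wx": 0,"wy": 0,"wz": 0},
    {"hand": 0.1,"tx": 0,"ty": 0,"tz": 0.5,"wx": 0,"wy": 0,"wz": 0},
    {"hand": 0.1,"tx": 0,"ty": 0,"tz": 0.5,"wx": 0,"wy": 0,"wz": 0},
    {"hand": 0.1,"tx": 0,"ty": 0,"tz": 0.5,"wx": 0,"wy": 0,"wz": 0},
    {"hand": 0.1,"tx": 0,"ty": 0,"tz": 0.4,"wx": 0,"wy": 0,"wz": 0},
    {"hand": 0.1,"tx": 0,"ty": 0,"tz": 0.25,"wx": 0,"wy": 0,"wz": 0},
    {"hand": 0.1,"tx": 0,"ty": 0,"tz": 0.1,"wx": 0,"wy": 0,"wz": 0},
    {"hand": 0.1,"tx": 0,"ty": 0,"tz": 0,"wx": 0,"wy": 0,"wz": 0},
    {"hand": 0.1,"tx": 0,"ty": 0,"tz": 0,"wx": 0,"wy": 0,"wz": 0},
  ],
)

```text
time: 16.47
tool_pos: [596.0, 128.8, 38.9]
tcp_rot: [-3.138, 0.002, -2.548]
contact_force: [0.6, -0.8, 0.4]
grip_width: 41.3
```

```bash
python3 -c "
from h import *
go(593.9,128.0,36,np.radians(-146))"
```

```text
t 16.47 shift/40 [0.05 0.01 0.07] turn/5deg [-0.04  0.03 -0.  ]
```

Emit:
drive_tool(
  deltas=[
    {"hand": 0.1,"tx": 0.05,"ty": 0.01,"tz": 0.07,"wx": 0,"wy": 0,"wz": 0},
    {"hand": 0.1,"tx": 0,"ty": 0,"tz": 0,"wx": 0,"wy": 0,"wz": 0},
    {"hand": 0.5,"tx": 0,"ty": 0,"tz": 0,"wx": 0,"wy": 0,"wz": 0},
    {"hand": 0.7,"tx": 0,"ty": 0,"tz": 0,"wx": 0,"wy": 0,"wz": 0},
    {"hand": 1,"tx": 0,"ty": 0,"tz": 0,"wx": 0,"wy": 0,"wz": 0},
    {"hand": 1,"tx": 0,"ty": 0,"tz": 0,"wx": 0,"wy": 0,"wz": 0},
    {"hand": 1,"tx": 0,"ty": 0,"tz": 0,"wx": 0,"wy": 0,"wz": 0},
    {"hand": 1,"tx": 0,"ty": 0,"tz": 0,"wx": 0,"wy": 0,"wz": 0},
    {"hand": 1,"tx": 0,"ty": 0,"tz": 0,"wx": 0,"wy": 0,"wz": 0},
  ],
)

```text
time: 17.22
tool_pos: [593.5, 128.0, 35.6]
tcp_rot: [-3.139, 0.001, -2.549]
contact_force: [-0.2, -0.0, 0.8]
grip_width: 7.8
```

```bash
python3 -c "
from h import *
a=np.radians(11.6);u=np.array([np.cos(a),np.sin(a)]);v=np.array([-np.sin(a),np.cos(a)]);c=np.array([452,285.5])
b=c-76*u; tcp=b+21*v; print('bay',b,'tcp',tcp)
go(*tcp,140,np.radians(-78.4));print(get_obs()['joint_positions'])
"
```

```text
bay [377.55228103 270.21807799] tcp [373.32964469 290.78915823]
t 17.22 shift/40 [ 2.29  6.44 -2.63] turn/5deg [-4.000e-02 -1.000e-02 -1.352e+01]
[ 8.71312427e-02  7.06982598e-01  1.51857970e+00 -2.37067325e-03
  9.13324518e-01  2.63711955e+00]
```

Emit:
drive_tool(
  deltas=[
    {"hand": 1,"tx": 0,"ty": 0,"tz": -0.2,"wx": 0,"wy": 0,"wz": 0},
    {"hand": 1,"tx": 0,"ty": 0,"tz": -0.6,"wx": 0,"wy": 0,"wz": 0},
    {"hand": 1,"tx": 0,"ty": 0,"tz": -0.65,"wx": 0,"wy": 0,"wz": 0},
    {"hand": 1,"tx": 0,"ty": 0,"tz": -0.65,"wx": 0,"wy": 0,"wz": 0},
    {"hand": 1,"tx": 0,"ty": 0,"tz": -0.6,"wx": 0,"wy": 0,"wz": 0},
    {"hand": 1,"tx": 0.09,"ty": 0.25,"tz": -0.3,"wx": 0,"wy": 0,"wz": 0},
    {"hand": 1,"tx": 0.2,"ty": 0.56,"tz": 0,"wx": 0,"wy": 0,"wz": 0},
    {"hand": 1,"tx": 0.2,"ty": 0.56,"tz": 0,"wx": 0,"wy": 0,"wz": 0},
    {"hand": 1,"tx": 0.2,"ty": 0.56,"tz": 0,"wx": 0,"wy": 0,"wz": 0},
    {"hand": 1,"tx": 0.2,"ty": 0.56,"tz": 0,"wx": 0,"wy": 0,"wz": 0},
    {"hand": 1,"tx": 0.2,"ty": 0.56,"tz": 0,"wx": 0,"wy": 0,"wz": 0},
    {"hand": 1,"tx": 0.2,"ty": 0.56,"tz": 0,"wx": 0,"wy": 0,"wz": 0},
    {"hand": 1,"tx": 0.2,"ty": 0.56,"tz": 0,"wx": 0,"wy": 0,"wz": 0},
    {"hand": 1,"tx": 0.2,"ty": 0.56,"tz": 0,"wx": 0,"wy": 0,"wz": 0},
    {"hand": 1,"tx": 0.2,"ty": 0.56,"tz": 0,"wx": 0,"wy": 0,"wz": 0},
    {"hand": 1,"tx": 0.2,"ty": 0.56,"tz": 0,"wx": 0,"wy": 0,"wz": 0},
    {"hand": 1,"tx": 0.18,"ty": 0.5,"tz": 0,"wx": 0,"wy": 0,"wz": -0.5},
    {"hand": 1,"tx": 0,"ty": 0,"tz": 0,"wx": 0,"wy": 0,"wz": -1},
    {"hand": 1,"tx": 0,"ty": 0,"tz": 0,"wx": 0,"wy": 0,"wz": -1},
    {"hand": 1,"tx": 0,"ty": 0,"tz": 0,"wx": 0,"wy": 0,"wz": -1},
  ],
)

```text
time: 18.88
tool_pos: [374.3, 288.3, 154.3]
tcp_rot: [-3.139, -0.001, -2.238]
contact_force: [-0.5, -1.0, -2.5]
grip_width: 8.0
```

Emit:
drive_tool(
  deltas=[
    {"hand": 1,"tx": 0,"ty": 0,"tz": 0,"wx": 0,"wy": 0,"wz": -1},
    {"hand": 1,"tx": 0,"ty": 0,"tz": 0,"wx": 0,"wy": 0,"wz": -1},
    {"hand": 1,"tx": 0,"ty": 0,"tz": 0,"wx": 0,"wy": 0,"wz": -1},
    {"hand": 1,"tx": 0,"ty": 0,"tz": 0,"wx": 0,"wy": 0,"wz": -1},
    {"hand": 1,"tx": 0,"ty": 0,"tz": 0,"wx": 0,"wy": 0,"wz": -1},
    {"hand": 1,"tx": 0,"ty": 0,"tz": 0,"wx": 0,"wy": 0,"wz": -1},
    {"hand": 1,"tx": 0,"ty": 0,"tz": 0,"wx": 0,"wy": 0,"wz": -1},
    {"hand": 1,"tx": 0,"ty": 0,"tz": 0,"wx": 0,"wy": 0,"wz": -1},
    {"hand": 1,"tx": 0,"ty": 0,"tz": 0,"wx": 0,"wy": 0,"wz": -1},
    {"hand": 1,"tx": 0,"ty": 0,"tz": 0,"wx": 0,"wy": 0,"wz": -1},
    {"hand": 1,"tx": 0,"ty": 0,"tz": 0,"wx": 0,"wy": 0,"wz": 0},
  ],
)

```text
time: 19.8
tool_pos: [374.8, 287.9, 154.3]
tcp_rot: [-3.14, -0.002, -1.367]
contact_force: [-0.5, -0.6, -2.4]
grip_width: 7.8
```

```bash
python3 -c "
from h import *
im=capture('wrist');cv2.imwrite('pics/w9.png',im[:,:,::-1]);im=capture('scene');cv2.imwrite('pics/s9.png',cv2.resize(im[100:260,180:420,::-1],None,fx=3,fy=3))
go(373.3,290.8,44,np.radians(-78.4))
"
```

```text
t 19.9 shift/40 [-0.08  0.04  2.76] turn/5deg [-0.02 -0.03 -0.05]
```

View pics/w9.png

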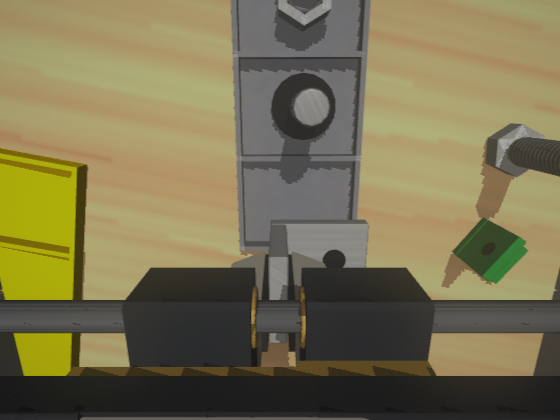

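View pics/s9.png

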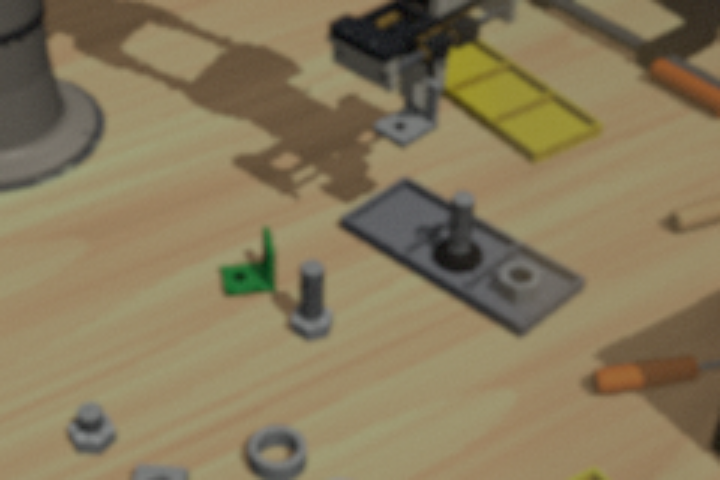

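Emit:
drive_tool(
  deltas=[
    {"hand": 1,"tx": -0.08,"ty": 0.04,"tz": 0.3,"wx": 0,"wy": 0,"wz": 0},
    {"hand": 1,"tx": 0,"ty": 0,"tz": 0.5,"wx": 0,"wy": 0,"wz": 0},
    {"hand": 1,"tx": 0,"ty": 0,"tz": 0.5,"wx": 0,"wy": 0,"wz": 0},
    {"hand": 1,"tx": 0,"ty": 0,"tz": 0.5,"wx": 0,"wy": 0,"wz": 0},
    {"hand": 1,"tx": 0,"ty": 0,"tz": 0.5,"wx": 0,"wy": 0,"wz": 0},
    {"hand": 1,"tx": 0,"ty": 0,"tz": 0.3,"wx": 0,"wy": 0,"wz": 0},
    {"hand": 1,"tx": 0,"ty": 0,"tz": 0.14,"wx": 0,"wy": 0,"wz": 0},
    {"hand": 1,"tx": 0,"ty": 0,"tz": 0,"wx": 0,"wy": 0,"wz": 0},
    {"hand": 1,"tx": 0,"ty": 0,"tz": 0,"wx": 0,"wy": 0,"wz": 0},
  ],
)

```text
time: 20.65
tool_pos: [374.1, 290.8, 45.3]
tcp_rot: [-3.139, -0.002, -1.372]
contact_force: [0.5, 0.7, -2.5]
grip_width: 7.6
```

```bash
python3 -c "
from h import *
go(373.3,290.8,39.6,np.radians(-78.4))
"
```

```text
t 20.65 shift/40 [-0.    0.02  0.14] turn/5deg [-0.03 -0.02 -0.04]
```

Emit:
drive_tool(
  deltas=[
    {"hand": 1,"tx": 0,"ty": 0,"tz": 0.07,"wx": 0,"wy": 0,"wz": 0},
    {"hand": 1,"tx": 0,"ty": 0,"tz": 0.04,"wx": 0,"wy": 0,"wz": 0},
    {"hand": 1,"tx": 0,"ty": 0,"tz": 0.02,"wx": 0,"wy": 0,"wz": 0},
    {"hand": 1,"tx": 0,"ty": 0,"tz": 0,"wx": 0,"wy": 0,"wz": 0},
    {"hand": 1,"tx": 0,"ty": 0,"tz": 0,"wx": 0,"wy": 0,"wz": 0},
  ],
)

```text
time: 21.07
tool_pos: [374.2, 290.7, 40.1]
tcp_rot: [-3.139, -0.002, -1.371]
contact_force: [0.8, 0.9, -2.7]
grip_width: 7.6
```

Emit:
drive_tool(
  deltas=[
    {"hand": 1,"tx": 0,"ty": 0,"tz": 0.02,"wx": 0,"wy": 0,"wz": 0},
    {"hand": 1,"tx": 0,"ty": 0,"tz": 0,"wx": 0,"wy": 0,"wz": 0},
    {"hand": 1,"tx": 0,"ty": 0,"tz": 0,"wx": 0,"wy": 0,"wz": 0},
  ],
)

```text
time: 21.32
tool_pos: [374.3, 290.8, 39.6]
tcp_rot: [-3.138, -0.002, -1.371]
contact_force: [-0.9, -1.4, 5.4]
grip_width: 7.9
```

Emit:
drive_tool(
  deltas=[
    {"hand": 0.75,"tx": 0,"ty": 0,"tz": 0,"wx": 0,"wy": 0,"wz": 0},
    {"hand": 0.6,"tx": 0,"ty": 0,"tz": 0,"wx": 0,"wy": 0,"wz": 0},
    {"hand": 0.4,"tx": 0,"ty": 0,"tz": 0,"wx": 0,"wy": 0,"wz": 0},
    {"hand": 0.4,"tx": 0,"ty": 0,"tz": 0,"wx": 0,"wy": 0,"wz": 0},
    {"hand": 0.4,"tx": 0,"ty": 0,"tz": -0.2,"wx": 0,"wy": 0,"wz": 0},
    {"hand": 0.4,"tx": 0,"ty": 0,"tz": -0.6,"wx": 0,"wy": 0,"wz": 0},
    {"hand": 0.2,"tx": 0,"ty": 0,"tz": -0.6,"wx": 0,"wy": 0,"wz": 0},
    {"hand": 0,"tx": 0,"ty": 0,"tz": -0.6,"wx": 0,"wy": 0,"wz": 0},
    {"hand": 0,"tx": 0,"ty": 0,"tz": -0.6,"wx": 0,"wy": 0,"wz": 0},
    {"hand": -0.2,"tx": 0,"ty": 0,"tz": -0.4,"wx": 0,"wy": 0,"wz": 0},
    {"hand": -0.2,"tx": 0,"ty": 0,"tz": 0,"wx": 0,"wy": 0,"wz": 0},
  ],
)

```text
time: 22.23
tool_pos: [375.4, 291.8, 162.9]
tcp_rot: [-3.132, -0.0, -1.37]
contact_force: [1.4, 1.2, 0.3]
grip_width: 53.3
```

```bash
python3 -c "
from h import *
im=capture('wrist');cv2.imwrite('pics/w10.png',im[:,:,::-1])
go(455.1,109,150,np.radians(-78.4))
"
```

```text
t 22.28 shift/40 [ 4.87 -1.06  0.29] turn/5deg [-0.08 -0.01 -0.02]
```

View pics/w10.png

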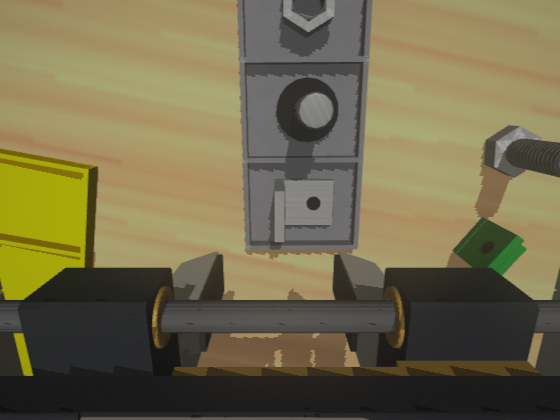

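Emit:
drive_tool(
  deltas=[
    {"hand": -0.2,"tx": 0.25,"ty": -0.05,"tz": 0,"wx": 0,"wy": 0,"wz": 0},
    {"hand": -0.2,"tx": 0.6,"ty": -0.13,"tz": 0,"wx": 0,"wy": 0,"wz": 0},
    {"hand": -0.2,"tx": 0.6,"ty": -0.13,"tz": 0,"wx": 0,"wy": 0,"wz": 0},
    {"hand": -0.2,"tx": 0.6,"ty": -0.13,"tz": 0,"wx": 0,"wy": 0,"wz": 0},
    {"hand": -0.2,"tx": 0.6,"ty": -0.13,"tz": 0,"wx": 0,"wy": 0,"wz": 0},
    {"hand": -0.2,"tx": 0.6,"ty": -0.13,"tz": 0,"wx": 0,"wy": 0,"wz": 0},
    {"hand": -0.2,"tx": 0.6,"ty": -0.13,"tz": 0,"wx": 0,"wy": 0,"wz": 0},
    {"hand": -0.2,"tx": 0.6,"ty": -0.13,"tz": 0,"wx": 0,"wy": 0,"wz": 0},
    {"hand": -0.2,"tx": 0.42,"ty": -0.1,"tz": 0,"wx": -0.08,"wy": 0,"wz": 0},
    {"hand": -0.2,"tx": 0,"ty": 0,"tz": 0,"wx": 0,"wy": 0,"wz": 0},
  ],
)

```text
time: 23.12
tool_pos: [454.7, 105.2, 158.3]
tcp_rot: [3.135, -0.003, -1.374]
contact_force: [-0.5, 0.3, 0.8]
grip_width: 55.4
```

```bash
python3 -c "
from h import *
im=capture('wrist');cv2.imwrite('pics/w11.png',im[:,:,::-1])
go(455.1,109,50,np.radians(-78.4))
"
```

```text
t 23.17 shift/40 [-0.06 -0.06  2.71] turn/5deg [ 0.08 -0.02 -0.06]
```

View pics/w11.png

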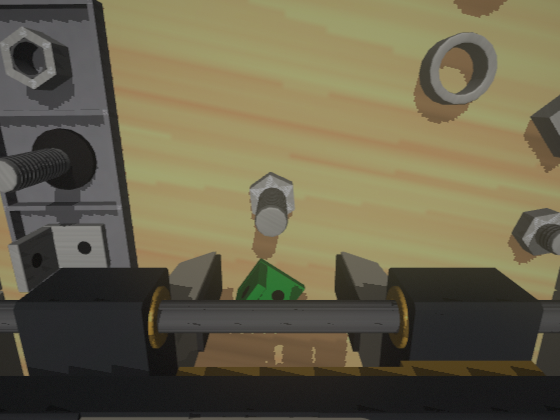

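```bash
python3 -c "
from h import *
p=px2w('wrist',[(271,221),(271,196)],[75,15]);print(p.round(1))
go(455.5,109.5,50,np.radians(-78.4))
"
```

```text
[[456.3 112.1  75. ]
 [457.9 113.4  15. ]]
t 23.17 shift/40 [-0.07 -0.07  2.71] turn/5deg [ 0.08 -0.02 -0.06]
```

Emit:
drive_tool(
  deltas=[
    {"hand": -0.2,"tx": -0.11,"ty": -0.07,"tz": 0,"wx": 0.08,"wy": 0,"wz": 0},
    {"hand": -0.2,"tx": 0,"ty": 0,"tz": 0.35,"wx": 0,"wy": 0,"wz": 0},
    {"hand": -0.2,"tx": 0,"ty": 0,"tz": 0.5,"wx": 0,"wy": 0,"wz": 0},
    {"hand": -0.2,"tx": 0,"ty": 0,"tz": 0.5,"wx": 0,"wy": 0,"wz": 0},
    {"hand": -0.2,"tx": 0,"ty": 0,"tz": 0.5,"wx": 0,"wy": 0,"wz": 0},
    {"hand": -0.2,"tx": 0,"ty": 0,"tz": 0.5,"wx": 0,"wy": 0,"wz": 0},
    {"hand": -0.2,"tx": 0,"ty": 0,"tz": 0.35,"wx": 0,"wy": 0,"wz": 0},
    {"hand": -0.2,"tx": 0,"ty": 0,"tz": 0,"wx": 0,"wy": 0,"wz": 0},
    {"hand": -0.2,"tx": 0,"ty": 0,"tz": 0,"wx": 0,"wy": 0,"wz": 0},
    {"hand": 0.2,"tx": 0,"ty": 0,"tz": 0,"wx": 0,"wy": 0,"wz": 0},
    {"hand": 0.5,"tx": 0,"ty": 0,"tz": 0,"wx": 0,"wy": 0,"wz": 0},
    {"hand": 1,"tx": 0,"ty": 0,"tz": 0,"wx": 0,"wy": 0,"wz": 0},
    {"hand": 1,"tx": 0,"ty": 0,"tz": 0,"wx": 0,"wy": 0,"wz": 0},
    {"hand": 1,"tx": 0,"ty": 0,"tz": 0,"wx": 0,"wy": 0,"wz": 0},
    {"hand": 1,"tx": 0,"ty": 0,"tz": 0,"wx": 0,"wy": 0,"wz": 0},
  ],
)

```text
time: 24.42
tool_pos: [456.5, 113.0, 51.9]
tcp_rot: [-3.138, -0.002, -1.371]
contact_force: [0.6, -0.8, 2.0]
grip_width: 21.5
```

```bash
python3 -c "
from h import *
a=np.radians(-2.5);u=np.array([np.cos(a),np.sin(a)]);c=np.array([441.8,-279.7])
print(c+38*u,c-38*u)
go(*(c+38*u),150,np.radians(-78.4));go(*(c+38*u),150,np.radians(-92.5)); print(get_obs()['tool_pos'])
"
```

```text
[ 479.76383242 -281.35753672] [ 403.83616758 -278.04246328]
t 24.42 shift/40 [ 9.78  1.38 -2.43] turn/5deg [-0.04 -0.03 -0.03]
t 24.42 shift/40 [ 9.78  1.38 -2.43] turn/5deg [-0.04 -0.02  2.79]
[456.45824072 112.97539975  51.88964208]
```

Emit:
drive_tool(
  deltas=[
    {"hand": 1,"tx": 0,"ty": 0,"tz": -0.2,"wx": 0,"wy": 0,"wz": 0},
    {"hand": 1,"tx": 0,"ty": 0,"tz": -0.6,"wx": 0,"wy": 0,"wz": 0},
    {"hand": 1,"tx": 0,"ty": 0,"tz": -0.65,"wx": 0,"wy": 0,"wz": 0},
    {"hand": 1,"tx": 0,"ty": 0,"tz": -0.65,"wx": 0,"wy": 0,"wz": 0},
    {"hand": 1,"tx": 0,"ty": 0,"tz": -0.6,"wx": 0,"wy": 0,"wz": 0},
    {"hand": 1,"tx": 0.3,"ty": 0.04,"tz": 0,"wx": 0,"wy": 0,"wz": 0},
    {"hand": 1,"tx": 0.6,"ty": 0.085,"tz": 0,"wx": 0,"wy": 0,"wz": 0},
    {"hand": 1,"tx": 0.6,"ty": 0.085,"tz": 0,"wx": 0,"wy": 0,"wz": 0},
    {"hand": 1,"tx": 0.6,"ty": 0.085,"tz": 0,"wx": 0,"wy": 0,"wz": 0},
    {"hand": 1,"tx": 0.6,"ty": 0.085,"tz": 0,"wx": 0,"wy": 0,"wz": 0},
    {"hand": 1,"tx": 0.6,"ty": 0.085,"tz": 0,"wx": 0,"wy": 0,"wz": 0},
    {"hand": 1,"tx": 0.6,"ty": 0.085,"tz": 0,"wx": 0,"wy": 0,"wz": 0},
    {"hand": 1,"tx": 0.6,"ty": 0.085,"tz": 0,"wx": 0,"wy": 0,"wz": 0},
    {"hand": 1,"tx": 0.6,"ty": 0.085,"tz": 0,"wx": 0,"wy": 0,"wz": 0},
    {"hand": 1,"tx": 0.6,"ty": 0.085,"tz": 0,"wx": 0,"wy": 0,"wz": 0},
    {"hand": 1,"tx": 0.6,"ty": 0.085,"tz": 0,"wx": 0,"wy": 0,"wz": 0},
    {"hand": 1,"tx": 0.6,"ty": 0.085,"tz": 0,"wx": 0,"wy": 0,"wz": 0},
    {"hand": 1,"tx": 0.6,"ty": 0.085,"tz": 0,"wx": 0,"wy": 0,"wz": 0},
    {"hand": 1,"tx": 0.6,"ty": 0.085,"tz": 0,"wx": 0,"wy": 0,"wz": 0},
    {"hand": 1,"tx": 0.6,"ty": 0.085,"tz": 0,"wx": 0,"wy": 0,"wz": 0},
  ],
)

```text
time: 26.08
tool_pos: [476.5, -238.5, 160.4]
tcp_rot: [-3.14, -0.001, -1.371]
contact_force: [0.6, 1.1, -2.9]
grip_width: 21.3
```

Emit:
drive_tool(
  deltas=[
    {"hand": 1,"tx": 0.6,"ty": 0.085,"tz": 0,"wx": 0,"wy": 0,"wz": 0.4},
    {"hand": 1,"tx": 0.4,"ty": 0.05,"tz": 0,"wx": 0,"wy": 0,"wz": 0.8},
    {"hand": 1,"tx": 0,"ty": 0,"tz": 0,"wx": 0,"wy": 0,"wz": 0.8},
    {"hand": 1,"tx": 0,"ty": 0,"tz": 0,"wx": 0,"wy": 0,"wz": 0.8},
    {"hand": 1,"tx": 0,"ty": 0,"tz": 0,"wx": 0,"wy": 0,"wz": 0},
  ],
)

```text
time: 26.5
tool_pos: [478.6, -278.0, 160.2]
tcp_rot: [-3.139, -0.001, -1.618]
contact_force: [0.0, -0.1, -2.3]
grip_width: 21.5
```

```bash
python3 -c "
from h import *
im=capture('wrist');cv2.imwrite('pics/w12.png',im[:,:,::-1])
go(479.8,-281.4,60,np.radians(-92.5)); 
"
```

```text
t 26.55 shift/40 [ 0.09 -0.03  2.51] turn/5deg [-0.03 -0.01  0.01]
```

View pics/w12.png

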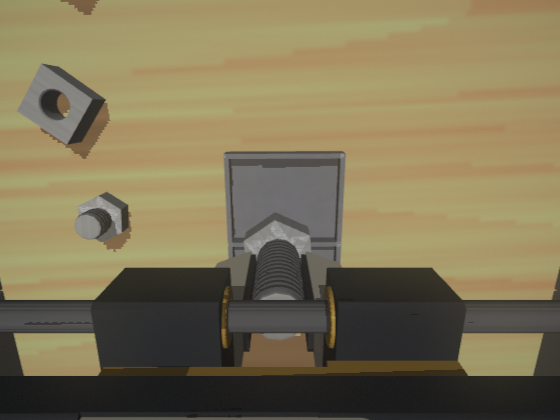

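```bash
python3 -c "
from h import *
p=px2w('wrist',[(224,153),(345,152),(228,244),(341,243)],16); print(p.round(1))
e=p[0]-p[1];print(np.degrees(np.arctan2(e[1],e[0]))-90); m=(p[0]+p[1])/2;n=(p[2]+p[3])/2;print(m,n,(m+n)/2)"
```

```text
[[ 522.2 -236.1   16. ]
 [ 518.8 -333.    16. ]
 [ 444.1 -232.8   16. ]
 [ 440.8 -330.3   16. ]]
-1.9938152551911656
[ 520.51319932 -284.51389999   16.        ] [ 442.48945942 -281.57212922   16.        ] [ 481.50132937 -283.04301461   16.        ]
```

Emit:
drive_tool(
  deltas=[
    {"hand": 1,"tx": 0.11,"ty": -0.04,"tz": 0.3,"wx": 0,"wy": 0,"wz": 0},
    {"hand": 1,"tx": 0,"ty": 0,"tz": 0.5,"wx": 0,"wy": 0,"wz": 0},
    {"hand": 1,"tx": 0,"ty": 0,"tz": 0.5,"wx": 0,"wy": 0,"wz": 0},
    {"hand": 1,"tx": 0,"ty": 0,"tz": 0.5,"wx": 0,"wy": 0,"wz": 0},
    {"hand": 1,"tx": 0,"ty": 0,"tz": 0.4,"wx": 0,"wy": 0,"wz": 0},
    {"hand": 1,"tx": 0,"ty": 0,"tz": 0.25,"wx": 0,"wy": 0,"wz": 0},
    {"hand": 1,"tx": 0,"ty": 0,"tz": 0.06,"wx": 0,"wy": 0,"wz": 0},
    {"hand": 1,"tx": 0,"ty": 0,"tz": 0.03,"wx": 0,"wy": 0,"wz": 0},
    {"hand": 1,"tx": 0,"ty": 0,"tz": 0,"wx": 0,"wy": 0,"wz": 0},
    {"hand": 1,"tx": 0,"ty": 0,"tz": 0,"wx": 0,"wy": 0,"wz": 0},
  ],
)

```text
time: 27.38
tool_pos: [481.3, -282.9, 59.6]
tcp_rot: [-3.137, -0.003, -1.614]
contact_force: [-0.6, -0.2, -2.8]
grip_width: 21.3
```

Emit:
drive_tool(
  deltas=[
    {"hand": 1,"tx": 0,"ty": 0,"tz": 0.05,"wx": 0,"wy": 0,"wz": 0},
    {"hand": 1,"tx": 0,"ty": 0,"tz": 0.03,"wx": 0,"wy": 0,"wz": 0},
    {"hand": 1,"tx": 0,"ty": 0,"tz": 0.015,"wx": 0,"wy": 0,"wz": 0},
    {"hand": 1,"tx": 0,"ty": 0,"tz": 0,"wx": 0,"wy": 0,"wz": 0},
    {"hand": 1,"tx": 0,"ty": 0,"tz": 0,"wx": 0,"wy": 0,"wz": 0},
  ],
)

```text
time: 27.8
tool_pos: [481.2, -282.8, 55.9]
tcp_rot: [-3.137, -0.002, -1.615]
contact_force: [-1.0, 0.6, 4.8]
grip_width: 21.2
```

Emit:
drive_tool(
  deltas=[
    {"hand": 0.45,"tx": 0,"ty": 0,"tz": 0,"wx": 0,"wy": 0,"wz": 0},
    {"hand": 0.3,"tx": 0,"ty": 0,"tz": 0,"wx": 0,"wy": 0,"wz": 0},
    {"hand": 0,"tx": 0,"ty": 0,"tz": 0,"wx": 0,"wy": 0,"wz": 0},
    {"hand": 0,"tx": 0,"ty": 0,"tz": 0,"wx": 0,"wy": 0,"wz": 0},
    {"hand": 0,"tx": 0,"ty": 0,"tz": -0.3,"wx": 0,"wy": 0,"wz": 0},
    {"hand": 0,"tx": 0,"ty": 0,"tz": -0.6,"wx": 0,"wy": 0,"wz": 0},
    {"hand": 0,"tx": 0,"ty": 0,"tz": -0.6,"wx": 0,"wy": 0,"wz": 0},
    {"hand": 0,"tx": 0,"ty": 0,"tz": -0.6,"wx": 0,"wy": 0,"wz": 0},
    {"hand": -0.4,"tx": 0,"ty": 0,"tz": -0.5,"wx": 0,"wy": 0,"wz": 0},
    {"hand": -0.4,"tx": 0,"ty": 0,"tz": 0,"wx": 0,"wy": 0,"wz": 0},
  ],
)

```text
time: 28.63
tool_pos: [482.2, -283.6, 163.0]
tcp_rot: [-3.132, -0.006, -1.615]
contact_force: [0.5, -0.7, -0.4]
grip_width: 54.8
```

```bash
python3 -c "
from h import *
im=capture('wrist');cv2.imwrite('pics/w13.png',im[:,:,::-1])
for y in(46-180,-44):go(564.8,-112.5,140,np.radians(y)); 
print(get_obs()['joint_positions'])"
```

```text
t 28.68 shift/40 [-4.35 -1.89  0.52] turn/5deg [-0.09 -0.02  8.3 ]
t 28.68 shift/40 [-4.35 -1.89  0.52] turn/5deg [-0.05 -0.08 -9.7 ]
[-6.69071366e-01  4.72407023e-01  1.55382698e+00  6.22555410e-04
  1.10750164e+00  9.45431571e-01]
```

View pics/w13.png

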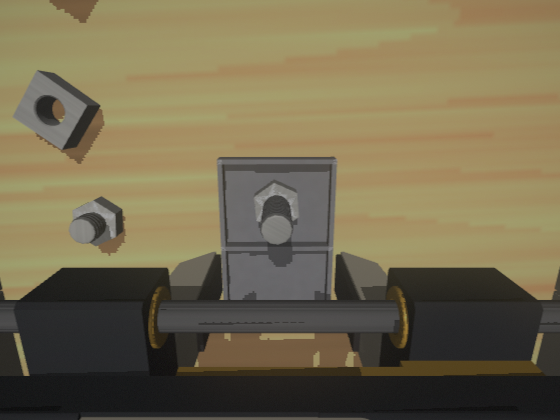

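Emit:
drive_tool(
  deltas=[
    {"hand": -0.4,"tx": -0.25,"ty": -0.11,"tz": 0,"wx": 0,"wy": 0,"wz": 0},
    {"hand": -0.4,"tx": -0.55,"ty": -0.24,"tz": 0,"wx": 0,"wy": 0,"wz": 0},
    {"hand": -0.4,"tx": -0.55,"ty": -0.24,"tz": 0,"wx": 0,"wy": 0,"wz": 0},
    {"hand": -0.4,"tx": -0.55,"ty": -0.24,"tz": 0,"wx": 0,"wy": 0,"wz": 0},
    {"hand": -0.4,"tx": -0.55,"ty": -0.24,"tz": 0,"wx": 0,"wy": 0,"wz": 0},
    {"hand": -0.4,"tx": -0.55,"ty": -0.24,"tz": 0,"wx": 0,"wy": 0,"wz": 0},
    {"hand": -0.4,"tx": -0.55,"ty": -0.24,"tz": 0,"wx": 0,"wy": 0,"wz": 0},
    {"hand": -0.4,"tx": -0.55,"ty": -0.24,"tz": 0,"wx": 0,"wy": 0,"wz": 0},
    {"hand": -0.4,"tx": -0.25,"ty": -0.1,"tz": 0,"wx": -0.08,"wy": 0,"wz": 0.3},
    {"hand": -0.4,"tx": 0,"ty": 0,"tz": 0,"wx": 0,"wy": 0,"wz": 1},
    {"hand": -0.4,"tx": 0,"ty": 0,"tz": 0,"wx": 0,"wy": 0,"wz": 1},
    {"hand": -0.4,"tx": 0,"ty": 0,"tz": 0,"wx": 0,"wy": 0,"wz": 1},
    {"hand": -0.4,"tx": 0,"ty": 0,"tz": 0,"wx": 0,"wy": 0,"wz": 1},
    {"hand": -0.4,"tx": 0,"ty": 0,"tz": 0,"wx": 0,"wy": 0,"wz": 1},
    {"hand": -0.4,"tx": 0,"ty": 0,"tz": 0,"wx": 0,"wy": 0,"wz": 1},
    {"hand": -0.4,"tx": 0,"ty": 0,"tz": 0,"wx": 0,"wy": 0,"wz": 1},
    {"hand": -0.4,"tx": 0,"ty": 0,"tz": 0,"wx": 0,"wy": 0,"wz": 1},
    {"hand": -0.4,"tx": 0,"ty": 0,"tz": 0,"wx": 0,"wy": 0,"wz": 0},
  ],
)

```text
time: 30.18
tool_pos: [562.9, -110.8, 157.0]
tcp_rot: [3.136, -0.005, -2.342]
contact_force: [-0.6, -0.7, -0.6]
grip_width: 64.4
```

```bash
python3 -c "
from h import *
im=capture('wrist');cv2.imwrite('pics/w14.png',im[:,:,::-1])
cv2.imwrite('pics/w14c.png',cv2.resize(im[150:270,220:340,::-1],None,fx=5,fy=5,interpolation=cv2.INTER_CUBIC))
for y in(46-180,):go(564.8,-112.5,26,np.radians(y))"
```

```text
t 30.23 shift/40 [-0.02 -0.08  3.28] turn/5deg [ 0.06 -0.06  0.02]
```

View pics/w14c.png

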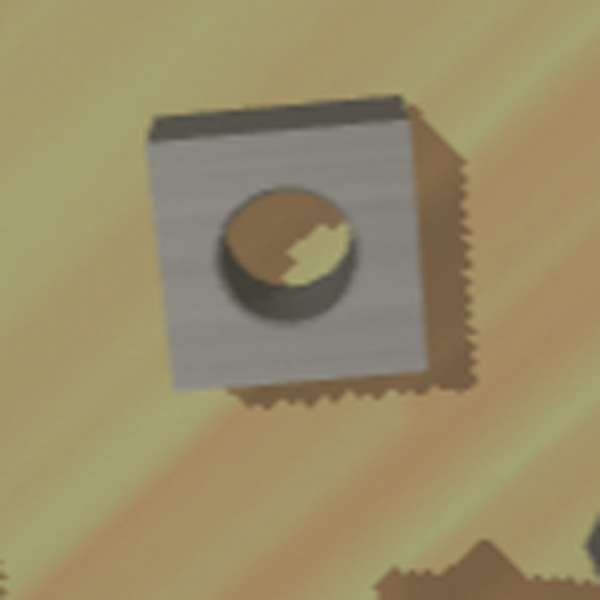

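```bash
python3 -c "
from h import *
p=px2w('wrist',[(220+u/5-.4,150+v/5-.4) for u,v in [(148,142),(412,119),(428,370),(174,390)]],22);c=p.mean(0);print(p.round(1),c)
e=(p[0]+p[3]-p[1]-p[2])/2;a=np.degrees(np.arctan2(e[1],e[0]));e=(p[0]+p[1]-p[2]-p[3])/2;b=np.degrees(np.arctan2(e[1],e[0]));print(a,b)
y=(a+b+90)/2;print(y);go(c[0],c[1],26,np.radians(y-180))"
```

```text
[[ 594.4 -109.7   22. ]
 [ 568.1 -142.3   22. ]
 [ 535.6 -115.8   22. ]
 [ 562.2  -83.3   22. ]] [ 565.0849646  -112.78292296   22.        ]
50.93311060605143 -39.252504217663926
50.84030319419375
t 30.23 shift/40 [-0.02 -0.09  3.28] turn/5deg [ 0.06 -0.05 -0.95]
```

Emit:
drive_tool(
  deltas=[
    {"hand": -0.4,"tx": -0.02,"ty": -0.09,"tz": 0.2,"wx": 0.06,"wy": -0.05,"wz": -0.95},
    {"hand": -0.4,"tx": 0,"ty": 0,"tz": 0.5,"wx": 0,"wy": 0,"wz": 0},
    {"hand": -0.4,"tx": 0,"ty": 0,"tz": 0.5,"wx": 0,"wy": 0,"wz": 0},
    {"hand": -0.4,"tx": 0,"ty": 0,"tz": 0.5,"wx": 0,"wy": 0,"wz": 0},
    {"hand": -0.4,"tx": 0,"ty": 0,"tz": 0.5,"wx": 0,"wy": 0,"wz": 0},
    {"hand": -0.4,"tx": 0,"ty": 0,"tz": 0.5,"wx": 0,"wy": 0,"wz": 0},
    {"hand": -0.4,"tx": 0,"ty": 0,"tz": 0.35,"wx": 0,"wy": 0,"wz": 0},
    {"hand": -0.4,"tx": 0,"ty": 0,"tz": 0.2,"wx": 0,"wy": 0,"wz": 0},
    {"hand": -0.4,"tx": 0,"ty": 0,"tz": 0,"wx": 0,"wy": 0,"wz": 0},
    {"hand": -0.4,"tx": 0,"ty": 0,"tz": 0,"wx": 0,"wy": 0,"wz": 0},
  ],
)

```text
time: 31.07
tool_pos: [566.9, -113.7, 28.5]
tcp_rot: [-3.139, 0.0, -2.255]
contact_force: [-0.9, 0.9, -0.2]
grip_width: 64.6
```

```bash
python3 -c "
from h import *
go(565.1,-112.8,26,np.radians(50.8-180))"
```

```text
t 31.07 shift/40 [0.01 0.05 0.06] turn/5deg [-0.02  0.    0.  ]
```

Emit:
drive_tool(
  deltas=[
    {"hand": -0.4,"tx": 0.01,"ty": 0.05,"tz": 0.08,"wx": 0,"wy": 0,"wz": 0},
    {"hand": -0.4,"tx": 0,"ty": 0,"tz": 0,"wx": 0,"wy": 0,"wz": 0},
    {"hand": 0,"tx": 0,"ty": 0,"tz": 0,"wx": 0,"wy": 0,"wz": 0},
    {"hand": 0.2,"tx": 0,"ty": 0,"tz": 0,"wx": 0,"wy": 0,"wz": 0},
    {"hand": 1,"tx": 0,"ty": 0,"tz": 0,"wx": 0,"wy": 0,"wz": 0},
    {"hand": 1,"tx": 0,"ty": 0,"tz": 0,"wx": 0,"wy": 0,"wz": 0},
    {"hand": 1,"tx": 0,"ty": 0,"tz": 0,"wx": 0,"wy": 0,"wz": 0},
    {"hand": 1,"tx": 0,"ty": 0,"tz": 0,"wx": 0,"wy": 0,"wz": 0},
  ],
)

```text
time: 31.73
tool_pos: [565.4, -113.1, 26.0]
tcp_rot: [-3.138, 0.001, -2.256]
contact_force: [-0.2, -0.3, 2.3]
grip_width: 41.7
```

```bash
python3 -c "
from h import *
go(404.5,-280,130,np.radians(-92.3))"
```

```text
t 31.73 shift/40 [ 5.78  0.46 -2.61] turn/5deg [-0.04 -0.   -7.39]
```

Emit:
drive_tool(
  deltas=[
    {"hand": 1,"tx": 0,"ty": 0,"tz": -0.2,"wx": 0,"wy": 0,"wz": 0},
    {"hand": 1,"tx": 0,"ty": 0,"tz": -0.6,"wx": 0,"wy": 0,"wz": 0},
    {"hand": 1,"tx": 0,"ty": 0,"tz": -0.65,"wx": 0,"wy": 0,"wz": 0},
    {"hand": 1,"tx": 0,"ty": 0,"tz": -0.65,"wx": 0,"wy": 0,"wz": 0},
    {"hand": 1,"tx": 0,"ty": 0,"tz": -0.6,"wx": 0,"wy": 0,"wz": 0},
    {"hand": 1,"tx": 0.28,"ty": 0.02,"tz": -0.2,"wx": 0,"wy": 0,"wz": 0},
    {"hand": 1,"tx": 0.55,"ty": 0.045,"tz": 0,"wx": 0,"wy": 0,"wz": 0},
    {"hand": 1,"tx": 0.55,"ty": 0.045,"tz": 0,"wx": 0,"wy": 0,"wz": 0},
    {"hand": 1,"tx": 0.55,"ty": 0.045,"tz": 0,"wx": 0,"wy": 0,"wz": 0},
    {"hand": 1,"tx": 0.55,"ty": 0.045,"tz": 0,"wx": 0,"wy": 0,"wz": 0},
    {"hand": 1,"tx": 0.55,"ty": 0.045,"tz": 0,"wx": 0,"wy": 0,"wz": 0},
    {"hand": 1,"tx": 0.55,"ty": 0.045,"tz": 0,"wx": 0,"wy": 0,"wz": 0},
    {"hand": 1,"tx": 0.55,"ty": 0.045,"tz": 0,"wx": 0,"wy": 0,"wz": 0},
    {"hand": 1,"tx": 0.55,"ty": 0.045,"tz": 0,"wx": 0,"wy": 0,"wz": 0},
    {"hand": 1,"tx": 0.55,"ty": 0.045,"tz": 0,"wx": 0,"wy": 0,"wz": 0},
    {"hand": 1,"tx": 0.55,"ty": 0.035,"tz": 0,"wx": 0,"wy": 0,"wz": -0.4},
    {"hand": 1,"tx": 0,"ty": 0,"tz": 0,"wx": 0,"wy": 0,"wz": -1},
    {"hand": 1,"tx": 0,"ty": 0,"tz": 0,"wx": 0,"wy": 0,"wz": -1},
    {"hand": 1,"tx": 0,"ty": 0,"tz": 0,"wx": 0,"wy": 0,"wz": -1},
    {"hand": 1,"tx": 0,"ty": 0,"tz": 0,"wx": 0,"wy": 0,"wz": -1},
  ],
)

```text
time: 33.4
tool_pos: [403.1, -280.2, 140.7]
tcp_rot: [-3.14, 0.0, -1.869]
contact_force: [-0.0, 0.1, -1.3]
grip_width: 41.1
```

Emit:
drive_tool(
  deltas=[
    {"hand": 1,"tx": 0,"ty": 0,"tz": 0,"wx": 0,"wy": 0,"wz": -1},
    {"hand": 1,"tx": 0,"ty": 0,"tz": 0,"wx": 0,"wy": 0,"wz": -1},
    {"hand": 1,"tx": 0,"ty": 0,"tz": 0,"wx": 0,"wy": 0,"wz": -1},
    {"hand": 1,"tx": 0,"ty": 0,"tz": 0,"wx": 0,"wy": 0,"wz": 0},
    {"hand": 1,"tx": 0,"ty": 0,"tz": 0,"wx": 0,"wy": 0,"wz": 0},
  ],
)

```text
time: 33.82
tool_pos: [403.6, -280.1, 140.9]
tcp_rot: [-3.14, -0.001, -1.613]
contact_force: [0.6, -1.2, -0.7]
grip_width: 41.7
```

```bash
python3 -c "
from h import *
im=capture('wrist');cv2.imwrite('pics/w15.png',im[:,:,::-1])
go(404.6,-279.8,35,np.radians(-92.3))"
```

```text
t 33.87 shift/40 [-0.01 -0.02  2.65] turn/5deg [-0.02 -0.01 -0.03]
```

View pics/w15.png

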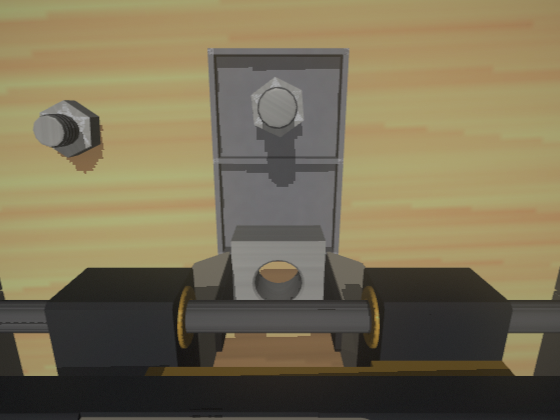

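Emit:
drive_tool(
  deltas=[
    {"hand": 1,"tx": 0,"ty": -0.02,"tz": 0.3,"wx": 0,"wy": 0,"wz": 0},
    {"hand": 1,"tx": 0,"ty": 0,"tz": 0.5,"wx": 0,"wy": 0,"wz": 0},
    {"hand": 1,"tx": 0,"ty": 0,"tz": 0.5,"wx": 0,"wy": 0,"wz": 0},
    {"hand": 1,"tx": 0,"ty": 0,"tz": 0.5,"wx": 0,"wy": 0,"wz": 0},
    {"hand": 1,"tx": 0,"ty": 0,"tz": 0.5,"wx": 0,"wy": 0,"wz": 0},
    {"hand": 1,"tx": 0,"ty": 0,"tz": 0.25,"wx": 0,"wy": 0,"wz": 0},
    {"hand": 1,"tx": 0,"ty": 0,"tz": 0.08,"wx": 0,"wy": 0,"wz": 0},
    {"hand": 1,"tx": 0,"ty": 0,"tz": 0,"wx": 0,"wy": 0,"wz": 0},
    {"hand": 1,"tx": 0,"ty": 0,"tz": 0,"wx": 0,"wy": 0,"wz": 0},
  ],
)

```text
time: 34.62
tool_pos: [405.8, -280.7, 36.9]
tcp_rot: [-3.138, -0.002, -1.611]
contact_force: [0.6, -1.0, -1.2]
grip_width: 41.5
```

Emit:
drive_tool(
  deltas=[
    {"hand": 1,"tx": 0,"ty": 0,"tz": 0.1,"wx": 0,"wy": 0,"wz": 0},
    {"hand": 1,"tx": 0,"ty": 0,"tz": 0.05,"wx": 0,"wy": 0,"wz": 0},
    {"hand": 1,"tx": 0,"ty": 0,"tz": 0.02,"wx": 0,"wy": 0,"wz": 0},
    {"hand": 1,"tx": 0,"ty": 0,"tz": 0,"wx": 0,"wy": 0,"wz": 0},
    {"hand": 1,"tx": 0,"ty": 0,"tz": 0,"wx": 0,"wy": 0,"wz": 0},
  ],
)

```text
time: 35.03
tool_pos: [405.7, -280.6, 29.9]
tcp_rot: [-3.138, -0.002, -1.611]
contact_force: [-0.4, 0.0, 2.8]
grip_width: 42.0
```

Contact (weight off the wrist). Release and lift.

Emit:
drive_tool(
  deltas=[
    {"hand": 0.03,"tx": 0,"ty": 0,"tz": 0,"wx": 0,"wy": 0,"wz": 0},
    {"hand": -0.05,"tx": 0,"ty": 0,"tz": 0,"wx": 0,"wy": 0,"wz": 0},
    {"hand": -0.08,"tx": 0,"ty": 0,"tz": 0,"wx": 0,"wy": 0,"wz": 0},
    {"hand": -0.08,"tx": 0,"ty": 0,"tz": -0.1,"wx": 0,"wy": 0,"wz": 0},
    {"hand": -0.08,"tx": 0,"ty": 0,"tz": -0.3,"wx": 0,"wy": 0,"wz": 0},
    {"hand": -0.08,"tx": 0,"ty": 0,"tz": -0.6,"wx": 0,"wy": 0,"wz": 0},
    {"hand": -0.08,"tx": 0,"ty": 0,"tz": -0.6,"wx": 0,"wy": 0,"wz": 0},
    {"hand": -0.08,"tx": 0,"ty": 0,"tz": -0.6,"wx": 0,"wy": 0,"wz": 0},
    {"hand": -0.08,"tx": 0,"ty": 0,"tz": -0.6,"wx": 0,"wy": 0,"wz": 0},
    {"hand": -0.08,"tx": 0,"ty": 0,"tz": -0.5,"wx": 0,"wy": 0,"wz": 0},
    {"hand": -0.08,"tx": 0,"ty": 0,"tz": 0,"wx": 0,"wy": 0,"wz": 0},
    {"hand": -0.08,"tx": 0,"ty": 0,"tz": 0,"wx": 0,"wy": 0,"wz": 0},
  ],
)

```text
time: 36.03
tool_pos: [405.5, -280.5, 162.4]
tcp_rot: [-3.137, -0.003, -1.61]
contact_force: [-0.3, -0.5, 0.6]
grip_width: 49.9
```

```bash
python3 -c "
from h import *
im=capture('wrist');cv2.imwrite('pics/w16.png',im[:,:,::-1])
im=capture('scene');cv2.imwrite('pics/s16.png',cv2.resize(im[120:310,100:390,::-1],None,fx=2.7,fy=2.7))
im=capture('top');cv2.imwrite('pics/t16.png',cv2.resize(im[100:290,140:460,::-1],None,fx=2.4,fy=2.4))
print(get_obs()['tool_pos'])"
```

```text
[ 404.53614991 -279.63027548  160.32728433]
```

View pics/w16.png

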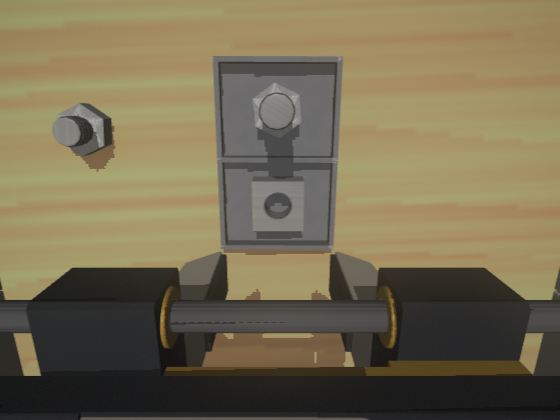

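View pics/s16.png

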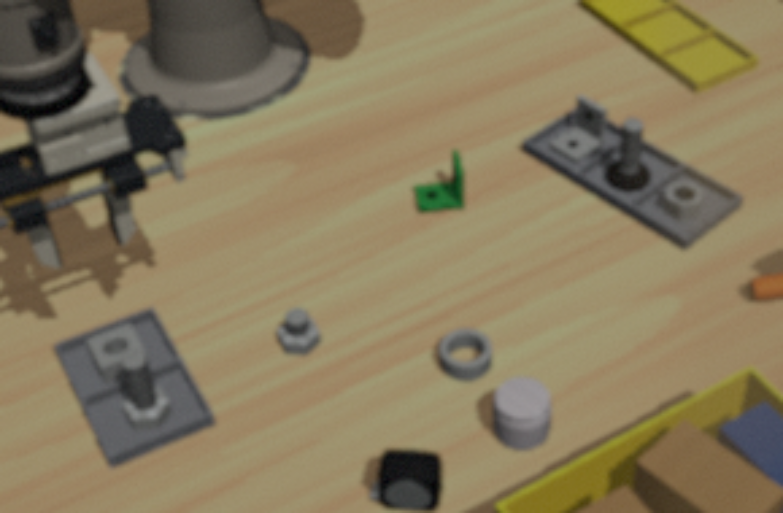

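View pics/t16.png

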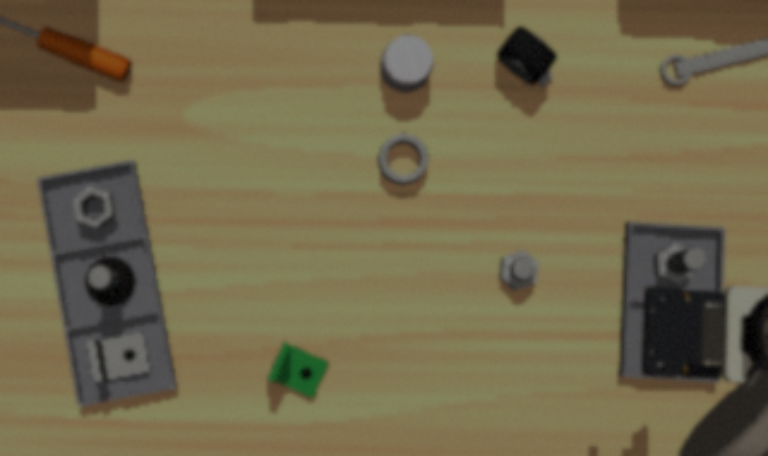

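All five parts are upright and within their bays. The short bolt, collar and green cleat have not been touched, so I'm handing the job in.

```bash
python3 -c "
from plant import *
print(close_job())"
```

```text
the job is handed in; nothing more can be done
None
```

Both kits are made up and the job is handed in, at about 36 s of the 131 s allowed; no verdict was reported.

- **Three-bay tray:** the levelling foot is in the middle bay, the hexagon nut in the far end bay and the angle cleat in the near end bay.
- **Two-bay tray:** the tall bolt is in the far bay and the square nut in the near bay.
- **Set-down:** I lowered each part until the wrist force showed it resting on the floor, then released it. The highest force I read at those moments was about 5 N.

**Last checks:** the final wrist, scene and top pictures show all five parts the right way up and clear of the bay walls. They look flat, though I judged that by eye. The short bolt, collar, green cleat and yellow tray are where they were. The gripper is clear, about 160 mm up.

**Disagreements:**
- The top camera put the hexagon nut's angle about 8° off what the wrist camera measured, and the square nut's about 4° off. I used the wrist values, and the grip widths (35.7 and 41.7 mm) confirmed both.
- My first move call was refused because rows must list every key; nothing moved.

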